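Load the laser sample changer and index it one click

TASK

Put the orange-capped sample cell upright into the empty yellow pocket of the sample changer and press it gently against the pocket's drag until its foot bears firmly on the metal deck underneath. Only then turn the carousel by one click, clockwise seen from above, let go and leave it at rest in that click with the cell still fully down; go neither past that click nor backwards, and leave the blue and green cells standing where they are.

Things in the scene. Friction and masses are not known exactly. Their poses are not given: they have to be found in the camera images.
- cell_orange: sample cell to load: black cylinder 30 mm in diameter, 50 mm tall (foot tapered: 20 mm in diameter at the bottom, 27 at 3.4 mm up, 30 from 10 mm up), with a solid orange cap (27 mm in diameter, 12 mm tall) on top; 62 mm tall in all, 60 to 130 g. Origin: centre of its underside, z up. Grip its side or push on its cap; home when pressed on the deck with 3 to 14 N beyond the drag; more harms it.
- cell_blue: same cell with a blue cap, to be left standing on the tray
- cell_green: same cell with a green cap, to be left standing on the tray
- tray: fixed white slab 95 x 245 x 8 mm on which the three cells stand 78 mm apart in a row along its y axis, in any order; origin: centre of its underside
- changer: fixed sample changer: round grey base 224 mm in diameter, above it a fixed steel deck and a carousel turning about the vertical axis through this origin (at table height). Six pockets 75 mm from the axis, 60 degrees apart: five grey ones hold built-in white-capped cells rising 36 mm above the rings; one, with a yellow ring, is empty.
- deck: the screw-adjusted steel deck under the carousel, a flat ring from 96 to 208 mm in diameter on which loaded cells stand and slide. Origin: its foot on the carousel axis at table height; this pose does not tell the height of its plate, which lies 54 to 66 mm above the table; it is sprung and yields 1 mm per 16 N
- detector (a point): top centre of the black detector block (34 x 44 mm, 100 mm tall) fixed beside the changer, 140 mm from the carousel axis, where the pocket arrives after one click clockwise: keep clear of it
- pocket (a point): centre of the empty pocket at the top of its yellow ring, 82 mm above the table; turns with the carousel. Ring: outside diameter 48 mm, bore 33 mm, 14 mm deep, open below. The steel deck on which the cell must bottom lies 16 to 28 mm below this point: it is set by screws, differs every time and is not measured; feel for it. When down, the cell's top stands 34 to 46 mm above the ring.
- bore (a point): point on the pocket's axis 5.5 mm below the ring's top, where three sprung brass balls reach in to a 27 mm circle and rub on the cell. From 7 mm depth it must be pushed with 3 to 10 N, and past 15 mm, its taper by the balls, with a steady 3 to 8 N (let go before that, it may lean); at the deck the force rises sharply, by up to 16 N per mm. The balls then hold the cell.
- handle (a point): top centre of the red bar handle on the carousel's axis, 128 mm above the table; the bar is 60 mm long along this point's x axis, 14 mm wide along its y axis, and 32 mm tall, over a post 32 mm in diameter. It can be pinched from above and turned.
- wheel (a joint): angle of the carousel, rad: 0 at the start, positive clockwise seen from above. It clicks every 60 degrees (1.047 rad): a spring detent resists with up to about 0.22 N m, passes its crest half-way between clicks and then pulls the carousel into the next click by itself.

How it is judged:
By the outcome, as a careful person would: the job done as asked, in the order asked, and still so for the second after the job is handed in, with the robot touching nothing.
It also fails if it takes over 72 s, if anything falls off the work surface, if the arm or the gripper's body presses on something with over 40 N, if the wrist force passes 120 N, or if a joint passes its speed limit or range.

ROBOT

A 7-joint arm with a two-finger parallel gripper is mounted at the origin on the work surface. World frame = base frame: x ahead of the robot, y to its left, z up, the work surface at z = 0. Lengths are in m, angles in degrees, forces in N, time in s.
With the tool pointing down it reaches from about 0.425 to 0.875 m from the base axis. Payload 4.7 kg.
Tool frame: the origin (TCP) lies at the very end of the fingers, on their centre line; the grasp point (between the pads) lies 19 mm behind it; z points along the fingers, y is the direction in which the jaws open and shut (so a half turn about z gives the same grasp; the last joint's range is limited). The gripper opens to 87 mm and grips with 3 to 60 N. Pads are 19 mm wide; open, the fingers measure 117 mm over their backs; the gripper's body (75 mm by 190 mm) begins 51 mm behind the grasp point.
Start: joints at [77.298, 18.392, -4.016, 83.108, 1.295, 78.541, -3.26], TCP at [0.152, -0.632, 0.191] pointing down, gripper open.
Joint ranges: [-163.93, 163.93], [-17.29, 119.83], [-79.2, 71.16], [3.27, 140.29], [-89.18, 269.18], [5.43, 117.66], [-154.24, 154.24]. Speed limits (degrees/s): [147.25, 147.25, 180, 180, 180, 180, 180].

INTERFACE

Orientations are given as [roll, pitch, yaw] about the fixed x, y, z axes, in that order (R = Rz(yaw) Ry(pitch) Rx(roll)).
In Python, from cell import sensors, imaging, ticket gives the robot as it stands.
- The arm moves only by the tool carry_out, never from a script. Its argument "plan" is a list of rows, each an object of numbers: "fingers": the closure, from -1 (fully open) to 1 (shut); "dx", "dy", "dz": the shift along the tool's x, y, z normalised to -1 to 1, where 1 is 0.03 m; "rx", "ry", "rz": the turn, a rotation vector about the tool's x, y, z normalised to -1 to 1, where 1 is 10 degrees. A call has 1 to 12 rows; each row shifts and turns the commanded pose from where the row before left it, along the tool's axes as they then stand; what a row does not reach is not made up. A row lasts 1/8 s, in which the tool goes at most 62.5 mm and 10.7 degrees, less where a joint would pass 70% of its speed; a pose out of reach is approached as far as the arm can. A call with a number of a shift or a turn outside -1 to 1 is refused whole. A call with a gripper value outside its range is refused whole. The fingers move at their own pace and stop on an object; "force" is the grip in N (left out, the last holds). Time passes only in rows, so rows that do not move let the fingers close. It gives the time, the measured TCP pose, the force and the opening at its end, in the units of the state.
- sensors.get_obs(): the state, without advancing time (a new reading comes with each control period).
- imaging.read_camera(name): name is "side" or "top" or "wrist"; returns a dict with "color" (384x512x3 uint8, red, green, blue), "mtx" (3x3 intrinsics, pixels), "extrinsics" (4x4, takes a point from world to camera coordinates); the wrist camera has in their place "tool_from_camera" (4x4, takes a point from camera to tool coordinates, whose origin is the TCP and whose axes are the flange's). Camera axes: x right, y down, z forward; pixel columns grow to the right and rows downward; lengths in m; the calibration is good to about 2 mm. The wrist camera is an equidistant fisheye: a pixel r from the principal point sees the ray r / f radians off the axis. A picture is of the moment at which its call begins: read the wrist's pose just before it. There is no depth.
- ticket.sign_off(): hands the job in, once; it reports no verdict.
The state is a dict: "time_s": time; "qpos": joint angles; "joint_velocities": joint speeds; "effort": joint torques, N m; "tool_pos": TCP position; "tool_rot": TCP orientation; "force": force on the tool from outside, world axes, zero at the start; "wrist_torque": the same for the moment, N m; "grip_width": finger opening in m.
Only numpy, scipy, OpenCV 4.12 (cv2) and the standard library are available. Lean on these libraries where they do the work, as an engineer would, in place of code of your own. Each camera call takes 0.05 s, during which the arm holds its last target.

## Working session

There is one attempt and no reset: what is moved stays moved. The work goes in short steps, Python scripts to look and compute and a tool call to move; the robot and the scene stay as the last step left them, time stands still between calls to the robot, and variables do not carry over. Pictures are saved under pics/ and viewed, and the job is handed in when it is done.

Besides the shell and the picture viewer there is one more tool, called after ">>>" in YAML: its name, and indented under it one key for each argument. carry_out: Moves the arm, as the interface text tells. Scaled input: -1 to 1 covers 0.03 m each way for a shift and 10 degrees each way for a turn. Its arguments: {"type":"object","properties":{"plan":{"type":"array"},"force":{"type":"number"}},"required":["plan"]}

```bash
ls; mkdir -p pics; python3 - <<'E'
from cell import sensors, imaging
import cv2, json
print(sensors.get_obs())
for n in ["side","top","wrist"]:
    r=imaging.read_camera(n)
    cv2.imwrite(f"pics/{n}0.png",r["color"][:,:,::-1])
    print(n,{k:v for k,v in r.items() if k!="color"})
E
```

```text
pics
{'time_s': 0.0, 'qpos': array([77.29932394, 18.43802032, -4.01534846, 83.17461746,  1.29638256,
       78.54164833, -3.26023393]), 'joint_velocities': array([-0.02124639,  0.03894926, -0.05384671, -0.00674376,  0.07878684,
       -0.05967889, -0.00130963]), 'effort': array([ 1.08234184e-03, -4.91284168e+01, -4.03646166e-01, -3.12534642e+01,
       -6.39926735e-02,  4.39780857e-02,  1.84057740e-04]), 'tool_pos': array([ 0.15162563, -0.6314342 ,  0.19027584]), 'tool_rot': array([-1.79891035e+02,  7.22266997e-03,  1.35102945e+01]), 'force': array([ 0.37993394,  0.85890539, -0.09599121]), 'wrist_torque': array([ 0.01497302, -0.00293547,  0.06797264]), 'grip_width': 0.0870470752196832}
side {'mtx': array([[390.66144307,   0.        , 250.07110703],
       [  0.        , 390.66144307, 194.55261031],
       [  0.        ,   0.        ,   1.        ]]), 'extrinsics': array([[-0.70645477, -0.70730529, -0.02531579,  0.38944105],
       [-0.33462344,  0.36531213, -0.86866231,  0.27965001],
       [ 0.62365761, -0.60519937, -0.49475742,  0.51154079],
       [ 0.        ,  0.        ,  0.   
[... 280 characters left out ...]
3678, -0.01417397, -0.13357921,  0.53959101],
       [ 0.13330584,  0.01874312, -0.9908977 ,  1.08372896],
       [ 0.        ,  0.        ,  0.        ,  1.        ]])}
wrist {'mtx': array([[297.31863964,   0.        , 254.46410663],
       [  0.        , 297.31863964, 187.60989464],
       [  0.        ,   0.        ,   1.        ]]), 'tool_from_camera': array([[-4.11297234e-04, -9.58108907e-01, -2.86403828e-01,
         7.86633582e-02],
       [ 9.99999865e-01, -3.02688641e-04, -4.23487690e-04,
        -9.14135752e-04],
       [ 3.19056142e-04, -2.86403964e-01,  9.58108902e-01,
        -1.93569872e-01],
       [ 0.00000000e+00,  0.00000000e+00,  0.00000000e+00,
         1.00000000e+00]])}
```

View pics/side0.png

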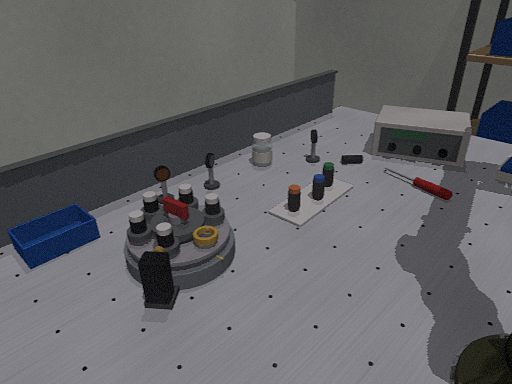

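View pics/top0.png

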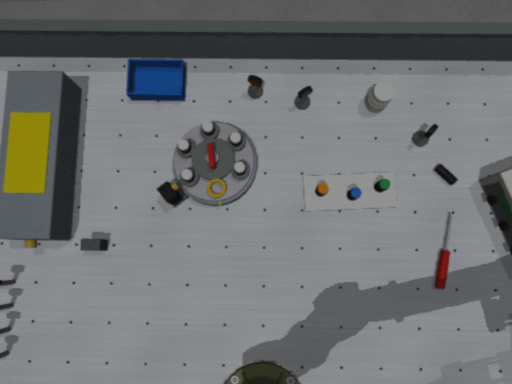

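View pics/wrist0.png

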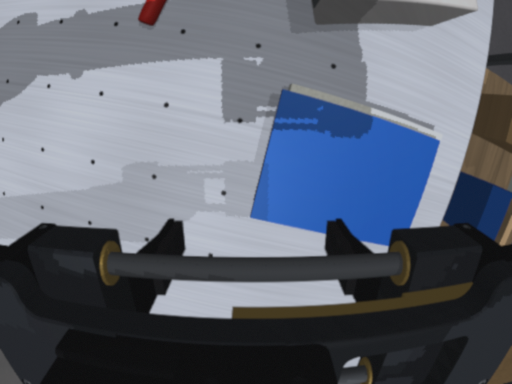

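Side and top views show the orange cell at the tray end nearest the changer (top ≈ (323,188)). The yellow pocket is at (217,188), the red handle at (212,156) and the detector at (171,193). Next I'll measure them.

```bash
cat > h.py <<'E'
from cell import sensors, imaging
import cv2, numpy as np
from scipy.spatial.transform import Rotation as R
def ray(cam,uv):
    K=cam["mtx"];E=cam["extrinsics"];d=np.linalg.inv(K)@[uv[0],uv[1],1.]
    Rm=E[:3,:3];return -Rm.T@E[:3,3], Rm.T@d
def plane(cam,uv,z):
    o,d=ray(cam,uv);return o+d*(z-o[2])/d[2]
def wray(cam,uv,obs):
    K=cam["mtx"];T=cam["tool_from_camera"]
    p=np.array([uv[0]-K[0,2],uv[1]-K[1,2]]);r=np.hypot(*p);th=r/K[0,0]
    d=np.r_[p/max(r,1e-9)*np.sin(th),np.cos(th)]
    Rt=R.from_euler("xyz",obs["tool_rot"],degrees=True).as_matrix()
    return obs["tool_pos"]+Rt@T[:3,3], Rt@T[:3,:3]@d
def wplane(cam,uv,z,obs):
    o,d=wray(cam,uv,obs);return o+d*(z-o[2])/d[2]
def blobs(img,lo,hi,amin=20):
    hsv=cv2.cvtColor(img,cv2.COLOR_RGB2HSV)
    m=cv2.inRange(hsv,np.array(lo),np.array(hi))
    n,l,s,c=cv2.connectedComponentsWithStats(m)
    return [(int(s[i,4]),c[i].round(2),s[i,:4].tolist(),l==i) for i in range(1,n) if s[i,4]>=amin]
def tri(rays):
    A=np.zeros((3,3));b=np.zeros(3)
    for o,d in rays:
        d=d/np.linalg.norm(d);P=np.eye(3)-np.outer(d,d);A+=P;b+=P@o
    x=np.linalg.solve(A,b);return x,[np.linalg.norm((np.eye(3)-np.outer(d/np.linalg.norm(d),d/np.linalg.norm(d)))@(x-o)) for o,d in rays]
E
python3 - <<'E'
from h import *
C={n:imaging.read_camera(n) for n in("top","side")}
for n,c in C.items():
    for nm,lo,hi,z in [("orange",(4,150,60),(14,255,255),.07),("yellow",(19,120,80),(32,255,255),.08),("red",(170,130,60),(180,255,255),.12),("red0",(0,130,60),(3,255,255),.12),("blue",(108,150,50),(125,255,255),.07),("green",(55,120,30),(85,255,255),.07)]:
        for b in blobs(c["color"],lo,hi): print(n,nm,b[0],b[1],b[2],plane(c,b[1],z).round(4))
    cv2.imwrite(f"pics/{n}_z.png",cv2.resize(c["color"][120:215,150:410] if n=="top" else c["color"][150:320,110:360],None,fx=3,fy=3,interpolation=cv2.INTER_CUBIC)[:,:,::-1])
E
```

```text
top yellow 3305 [ 27.02 152.43] [3, 112, 48, 81] [0.6278 0.611  0.08  ]
top yellow 150 [216.01 187.43] [207, 179, 19, 18] [0.5443 0.1247 0.08  ]
top yellow 35 [174.09 185.86] [171, 183, 7, 7] [0.5468 0.2303 0.08  ]
top yellow 65 [ 29.29 243.09] [25, 240, 10, 7] [0.398  0.5852 0.08  ]
top red0 138 [210.8  154.98] [207, 143, 9, 26] [0.6183 0.1354 0.12  ]
top red0 326 [442.43 268.61] [436, 250, 14, 39] [ 0.3544 -0.4144  0.12  ]
top blue 1412 [155.17  78.82] [127, 59, 58, 42] [0.8319 0.294  0.07  ]
top blue 67 [355.06 192.31] [350, 188, 11, 10] [ 0.5382 -0.2249  0.07  ]
top green 84 [383.73 183.9 ] [379, 179, 11, 11] [ 0.5607 -0.2971  0.07  ]
top green 51 [507.9  208.59] [503, 200, 9, 18] [ 0.5028 -0.603   0.07  ]
side orange 68 [294.81 188.56] [289, 185, 11, 9] [ 0.5427 -0.1397  0.07  ]
side yellow 311 [205.13 235.05] [193, 226, 25, 20] [0.5402 0.1272 0.08  ]
side yellow 49 [158.51 248.76] [153, 246, 11, 6] [0.5688 0.2112 0.08  ]
side red 140 [174.67 207.93] [162, 198, 26, 22] [0.6056 0.1441 0.12  ]
side red0 163 [431.65 186.35] [414, 177, 38, 21] [ 0.2886 -0.2612  0.12  ]
side red0 195 [175.96 206.58] [164, 197, 25, 23] [0.6078 0.1395 0.12  ]
side blue 553 [502.45  38.64] [490, 18, 22, 39] [ 0.8471 -2.7191  0.07  ]
side blue 919 [496.89 122.81] [476, 100, 36, 44] [ 0.346 -0.906  0.07 ]
side blue 107 [507.14 166.38] [500, 157, 12, 17] [ 0.2273 -0.5826  0.07  ]
side blue 54 [319.04 177.31] [314, 174, 11, 9] [ 0.5355 -0.2228  0.07  ]
side blue 3166 [ 53.24 234.24] [7, 203, 93, 66] [0.7724 0.3211 0.07  ]
side green 30 [328.4 164.3] [324, 162, 9, 6] [ 0.5615 -0.2984  0.07  ]
```

View pics/top_z.png

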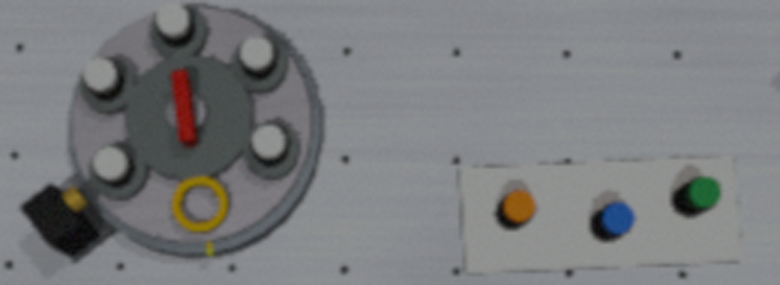

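View pics/side_z.png

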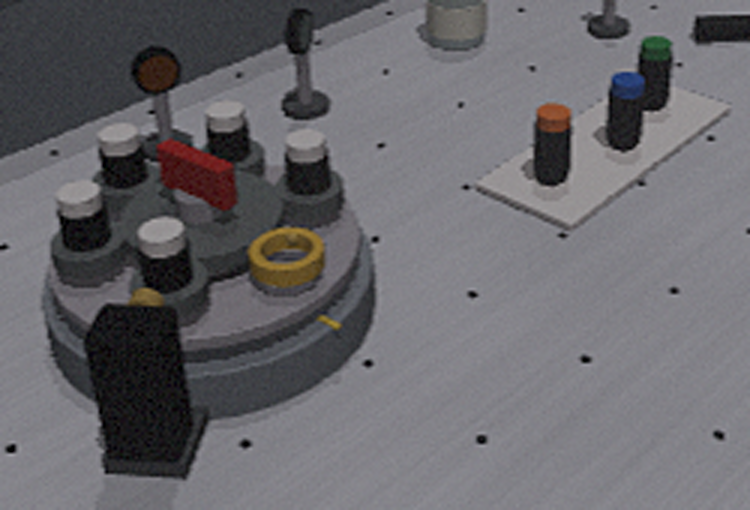

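>>> carry_out:
  plan:
    - {"rz":0.675}
    - {"rz":0.675}
    - {"dx":0.68,"dy":-0.95}
    - {"dx":0.68,"dy":-0.95}
    - {"dx":0.68,"dy":-0.95}
    - {"dx":0.68,"dy":-0.95}
    - {"dx":0.68,"dy":-0.95}
    - {"dx":0.68,"dy":-0.95}
    - {"dx":0.68,"dy":-0.95}
    - {"dx":0.68,"dy":-0.95}
    - {"dx":0.68,"dy":-0.95}
    - {"dx":0.68,"dy":-0.95}

```text
validation failed for argument at $.pl...
```

>>> carry_out:
  plan:
    - {"dx":0.68,"dy":-0.95,"fingers":-0.4}
    - {"dx":0.68,"dy":-0.95}
    - {"dx":0.68,"dy":-0.95}
    - {"dx":0.68,"dy":-0.95}
    - {"dx":0.68,"dy":-0.95}
    - {"dx":0.68,"dy":-0.95}
    - {"dx":0.3,"dy":-0.5}
    - {}
    - {}

```text
validation failed for argument at $.pl...
```

```bash
python3 - <<'E'
from h import *
o=sensors.get_obs(); c=imaging.read_camera("wrist")
print(o["tool_pos"],o["tool_rot"],o["force"],o["grip_width"],o["qpos"])
cv2.imwrite("pics/w1.png",c["color"][:,:,::-1])
E
```

```text
[ 0.15176198 -0.63180253  0.19088108] [-1.79956144e+02  4.89128734e-03  1.35126328e+01] [-0.4534637   0.25274227  0.30840928] 0.08751915322296193 [77.29624444 18.4152161  -4.01505355 83.13504068  1.29585734 78.5388186
 -3.25970759]
```

View pics/w1.png

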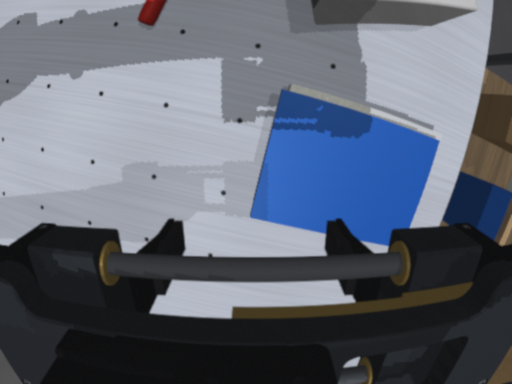

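The calls were refused whole, so nothing moved. Rows probably need every key; I'll test that with one row.

>>> carry_out:
  plan:
    - {"fingers":-0.4,"dx":0,"dy":0,"dz":0,"rx":0,"ry":0,"rz":0.675}
    - {"fingers":-0.4,"dx":0,"dy":0,"dz":0,"rx":0,"ry":0,"rz":0.675}

```text
time_s: 0.55
tool_pos: [0.1517, -0.632, 0.1912]
tool_rot: [-180.0, 0.0, -0.2]
force: [0.2, 0.1, 0.1]
grip_width: 0.0739
```

>>> carry_out:
  plan:
    - {"fingers":-0.4,"dx":0.68,"dy":-0.95,"dz":0,"rx":0,"ry":0,"rz":0}
    - {"fingers":-0.4,"dx":0.68,"dy":-0.95,"dz":0,"rx":0,"ry":0,"rz":0}
    - {"fingers":-0.4,"dx":0.68,"dy":-0.95,"dz":0,"rx":0,"ry":0,"rz":0}
    - {"fingers":-0.4,"dx":0.68,"dy":-0.95,"dz":0,"rx":0,"ry":0,"rz":0}
    - {"fingers":-0.4,"dx":0.68,"dy":-0.95,"dz":0,"rx":0,"ry":0,"rz":0}
    - {"fingers":-0.4,"dx":0.68,"dy":-0.95,"dz":0,"rx":0,"ry":0,"rz":0}
    - {"fingers":-0.4,"dx":0.68,"dy":-0.95,"dz":0,"rx":0,"ry":0,"rz":0}
    - {"fingers":-0.4,"dx":0.68,"dy":-0.95,"dz":0,"rx":0,"ry":0,"rz":0}
    - {"fingers":-0.4,"dx":0.68,"dy":-0.95,"dz":0,"rx":0,"ry":0,"rz":0}
    - {"fingers":-0.4,"dx":0.68,"dy":-0.95,"dz":0,"rx":0,"ry":0,"rz":0}
    - {"fingers":-0.4,"dx":0.68,"dy":-0.95,"dz":0,"rx":0,"ry":0,"rz":0}
    - {"fingers":-0.4,"dx":0.68,"dy":-0.95,"dz":0,"rx":0,"ry":0,"rz":0}

```text
time_s: 2.05
tool_pos: [0.3971, -0.289, 0.1915]
tool_rot: [180.0, -0.0, 0.0]
force: [0.3, 0.5, -0.7]
grip_width: 0.0607
```

>>> carry_out:
  plan:
    - {"fingers":-0.4,"dx":0.68,"dy":-0.95,"dz":0,"rx":0,"ry":0,"rz":0}
    - {"fingers":-0.4,"dx":0.68,"dy":-0.95,"dz":0,"rx":0,"ry":0,"rz":0}
    - {"fingers":-0.4,"dx":0.68,"dy":-0.95,"dz":0,"rx":0,"ry":0,"rz":0}
    - {"fingers":-0.4,"dx":0.68,"dy":-0.95,"dz":0,"rx":0,"ry":0,"rz":0}
    - {"fingers":-0.4,"dx":0.3,"dy":-0.5,"dz":0,"rx":0,"ry":0,"rz":0}
    - {"fingers":-0.4,"dx":0,"dy":0,"dz":0,"rx":0,"ry":0,"rz":0}
    - {"fingers":-0.4,"dx":0,"dy":0,"dz":0,"rx":0,"ry":0,"rz":0}

```text
time_s: 2.92
tool_pos: [0.4865, -0.1621, 0.1913]
tool_rot: [180.0, 0.0, -0.1]
force: [0.3, -0.8, -0.0]
grip_width: 0.0611
```

```bash
python3 - <<'E'
from h import *
o=sensors.get_obs(); c=imaging.read_camera("wrist")
print(o["tool_pos"],o["tool_rot"],o["force"],o["grip_width"],o["qpos"])
cv2.imwrite("pics/w2.png",c["color"][:,:,::-1])
for b in blobs(c["color"],(4,150,60),(16,255,255)): print(b[:3],wplane(c,b[1],.07,o))
E
```

```text
[ 0.48653578 -0.16209745  0.19125538] [ 1.79962761e+02  3.06000548e-02 -5.90008139e-02] [ 0.26232246 -0.82007269 -0.00914692] 0.06105408948589249 [ 44.10824388   3.08869339 -29.50891308 101.43895428   1.61317384
  75.89800802 -75.8176595 ]
(470, array([240.21, 115.37]), [228, 104, 25, 24]) [ 0.5500151  -0.14630256  0.07      ]
```

View pics/w2.png

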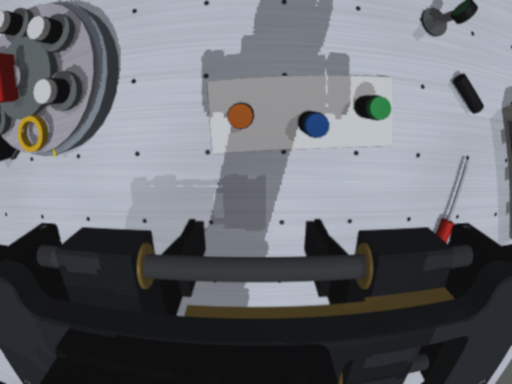

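The wrist view shows the orange cap at (240,116), which puts it at world (0.550, -0.146). Moving over it and descending to grip 27 mm above its foot.

>>> carry_out:
  plan:
    - {"fingers":-0.4,"dx":0.7,"dy":-0.18,"dz":0,"rx":0,"ry":0,"rz":0}
    - {"fingers":-0.4,"dx":0.7,"dy":-0.18,"dz":0,"rx":0,"ry":0,"rz":0}
    - {"fingers":-0.4,"dx":0.7,"dy":-0.17,"dz":0,"rx":0,"ry":0,"rz":0}
    - {"fingers":-0.4,"dx":0,"dy":0,"dz":0.9,"rx":0,"ry":0,"rz":0}
    - {"fingers":-0.4,"dx":0,"dy":0,"dz":0.9,"rx":0,"ry":0,"rz":0}
    - {"fingers":-0.4,"dx":0,"dy":0,"dz":0.5,"rx":0,"ry":0,"rz":0}
    - {"fingers":-0.4,"dx":0,"dy":0,"dz":0,"rx":0,"ry":0,"rz":0}

```text
time_s: 3.85
tool_pos: [0.5491, -0.1457, 0.1214]
tool_rot: [-180.0, 0.1, -0.1]
force: [0.8, -0.1, 0.1]
grip_width: 0.061
```

```bash
python3 - <<'E'
from h import *
o=sensors.get_obs(); c=imaging.read_camera("wrist"); s=imaging.read_camera("side");t=imaging.read_camera("top")
print(o["tool_pos"],o["tool_rot"],o["force"],o["grip_width"])
for b in blobs(c["color"],(4,150,60),(16,255,255)): print(b[:3],wplane(c,b[1],.07,o))
cv2.imwrite("pics/w3.png",c["color"][:,:,::-1])
cv2.imwrite("pics/s3.png",cv2.resize(s["color"][120:260,200:400],None,fx=4,fy=4)[:,:,::-1])
E
```

```text
[ 0.54911417 -0.14569686  0.12140112] [-1.79977377e+02  1.18767273e-01 -5.61664750e-02] [ 0.76918834 -0.07978465  0.13222466] 0.060991802396993804
(741, array([255.64, 190.16]), [241, 175, 30, 31]) [ 0.55191598 -0.14571702  0.07      ]
```

View pics/w3.png

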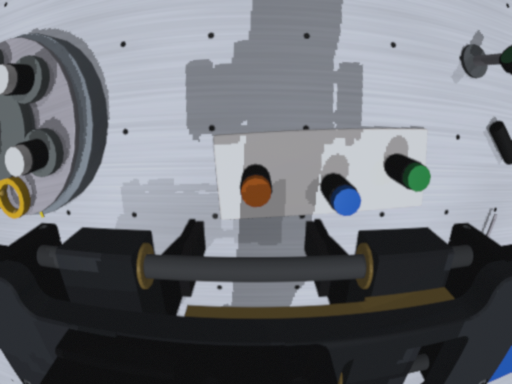

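View pics/s3.png

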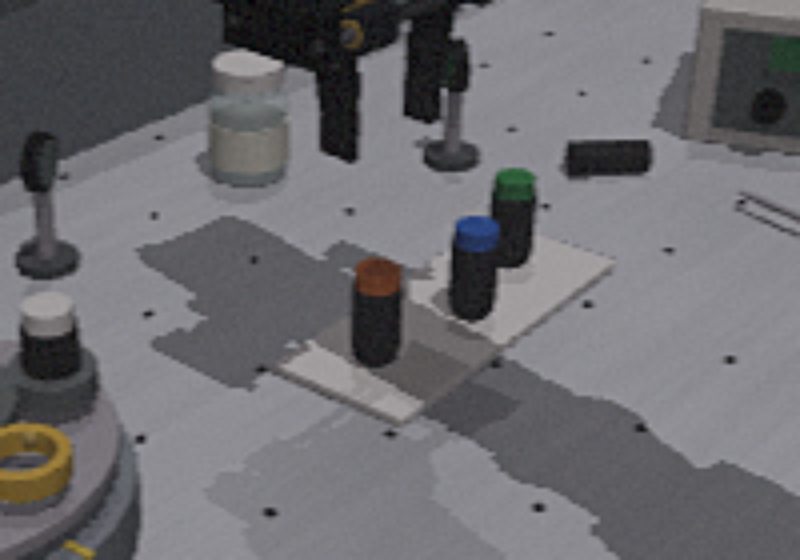

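Centred in y, with the cap about 1.5 mm further in +x. Descending and gripping.

>>> carry_out:
  plan:
    - {"fingers":-0.4,"dx":0.05,"dy":0,"dz":0.8,"rx":0,"ry":0,"rz":0}
    - {"fingers":-0.4,"dx":0,"dy":0,"dz":0.8,"rx":0,"ry":0,"rz":0}
    - {"fingers":-0.4,"dx":0,"dy":0,"dz":0.7,"rx":0,"ry":0,"rz":0}
    - {"fingers":-0.4,"dx":0,"dy":0,"dz":0.58,"rx":0,"ry":0,"rz":0}
    - {"fingers":-0.4,"dx":0,"dy":0,"dz":0,"rx":0,"ry":0,"rz":0}
    - {"fingers":1,"dx":0,"dy":0,"dz":0,"rx":0,"ry":0,"rz":0}
    - {"fingers":1,"dx":0,"dy":0,"dz":0,"rx":0,"ry":0,"rz":0}
    - {"fingers":1,"dx":0,"dy":0,"dz":0,"rx":0,"ry":0,"rz":0}
    - {"fingers":1,"dx":0,"dy":0,"dz":0,"rx":0,"ry":0,"rz":0}
    - {"fingers":1,"dx":0,"dy":0,"dz":0,"rx":0,"ry":0,"rz":0}
  force: 30

```text
time_s: 5.25
tool_pos: [0.5518, -0.1452, 0.0362]
tool_rot: [180.0, -0.0, 0.0]
force: [0.0, -0.1, 0.4]
grip_width: 0.0245
```

```bash
python3 - <<'E'
from h import *
o=sensors.get_obs(); c=imaging.read_camera("wrist"); s=imaging.read_camera("side")
print(o["tool_pos"],o["tool_rot"],o["force"],o["grip_width"])
cv2.imwrite("pics/w4.png",c["color"][:,:,::-1])
cv2.imwrite("pics/s4.png",cv2.resize(s["color"][120:260,200:400],None,fx=4,fy=4)[:,:,::-1])
E
```

```text
[ 0.55181513 -0.14523995  0.03617741] [ 1.79979139e+02 -2.26719016e-02  8.01185008e-03] [ 0.01958251 -0.09169055  0.42066686] 0.024519777253567913
```

View pics/w4.png

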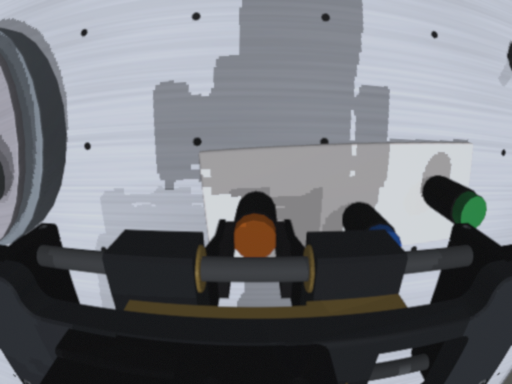

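View pics/s4.png

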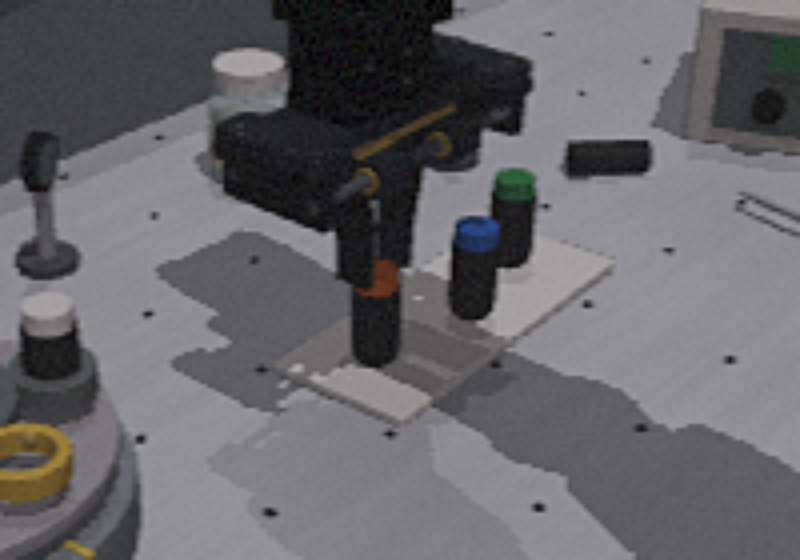

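```bash
python3 - <<'E'
from h import *
o=sensors.get_obs(); c=imaging.read_camera("wrist");s=imaging.read_camera("side")
o2=sensors.get_obs();print(o2["grip_width"],o2["force"],o2["tool_pos"])
T=np.linalg.inv(c["tool_from_camera"])
for p in [(0,0,0),(0,0,-.019),(0,.0125,0),(0,.0125,-.03)]:
    q=T@np.r_[p,1];th=np.arctan2(np.hypot(q[0],q[1]),q[2]);f=297.3*th/np.hypot(q[0],q[1]);print(p,c["mtx"][0,2]+q[0]*f,c["mtx"][1,2]+q[1]*f)
for b in blobs(c["color"],(4,150,60),(16,255,255)): print(b[:3],[wplane(c,b[1],z,o).round(4) for z in(.07,.066)])
for b in blobs(s["color"],(4,150,60),(14,255,255)): print(b[:3],plane(s,b[1],.066).round(4))
E=s["extrinsics"];K=s["mtx"]
for p in [o["tool_pos"],o["tool_pos"]+[0,.0125,0],(.5505,-.146,.008),(.5505,-.146,.07)]:
    q=K@(E@np.r_[p,1])[:3];print(p,q[:2]/q[2],(q[:2]/q[2]-[200,120])*4)
E
```

```text
0.024463177909526894 [ 0.23933732 -0.73574426  1.96743251] [ 0.55186134 -0.14525749  0.03617397]
(0, 0, 0) 255.8397203904588 215.70600341077662
(0, 0, -0.019) 255.96038161291335 226.79398486670425
(0, 0.0125, 0) 273.6327403987555 215.6621564787083
(0, 0.0125, -0.03) 276.5694598659946 234.09335075395154
(1534, array([254.53, 235.41]), [234, 213, 42, 44]) [array([ 0.5528, -0.1443,  0.07  ]), array([ 0.5509, -0.1443,  0.066 ])]
(42, array([295.24, 189.71]), [289, 185, 10, 9]) [ 0.543  -0.1418  0.066 ]
[ 0.55180254 -0.14524925  0.03615687] [292.87993722 198.99839857] [371.51974887 315.99359428]
[ 0.55180254 -0.13274925  0.03615687] [289.47070185 200.97802485] [357.8828074 323.9120994]
(0.5505, -0.146, 0.008) [293.16138895 209.17433344] [372.6455558  356.69733376]
(0.5505, -0.146, 0.07) [293.94129884 186.51136306] [375.76519536 266.04545225]
```

>>> carry_out:
  plan:
    - {"fingers":1,"dx":0,"dy":0,"dz":-0.3,"rx":0,"ry":0,"rz":0}
    - {"fingers":1,"dx":0,"dy":0,"dz":-0.7,"rx":0,"ry":0,"rz":0}
    - {"fingers":1,"dx":0,"dy":0,"dz":-0.8,"rx":0,"ry":0,"rz":0}
    - {"fingers":1,"dx":0,"dy":0,"dz":0,"rx":0,"ry":0,"rz":0}

```text
time_s: 5.95
tool_pos: [0.5533, -0.1453, 0.092]
tool_rot: [179.9, -0.2, 0.0]
force: [-0.2, 0.2, -0.6]
grip_width: 0.0245
```

```bash
python3 - <<'E'
from h import *
o=sensors.get_obs(); c=imaging.read_camera("wrist"); s=imaging.read_camera("side")
print(o["tool_pos"],o["tool_rot"],o["force"],o["grip_width"])
for b in blobs(c["color"],(4,150,60),(16,255,255)): print(b[:3])
cv2.imwrite("pics/w5.png",cv2.resize(c["color"][150:350,130:390],None,fx=3,fy=3)[:,:,::-1])
im=np.clip(s["color"][100:240,200:400].astype(float)*2.5,0,255).astype(np.uint8)
cv2.imwrite("pics/s5.png",cv2.resize(im,None,fx=4,fy=4)[:,:,::-1])
E
```

```text
[ 0.55325867 -0.1452804   0.09198723] [ 1.79922386e+02 -2.21425704e-01  1.15382924e-02] [-0.17278538  0.17395507 -0.55698364] 0.024488379750018816
(1542, array([254.48, 235.44]), [234, 213, 42, 44])
```

View pics/w5.png

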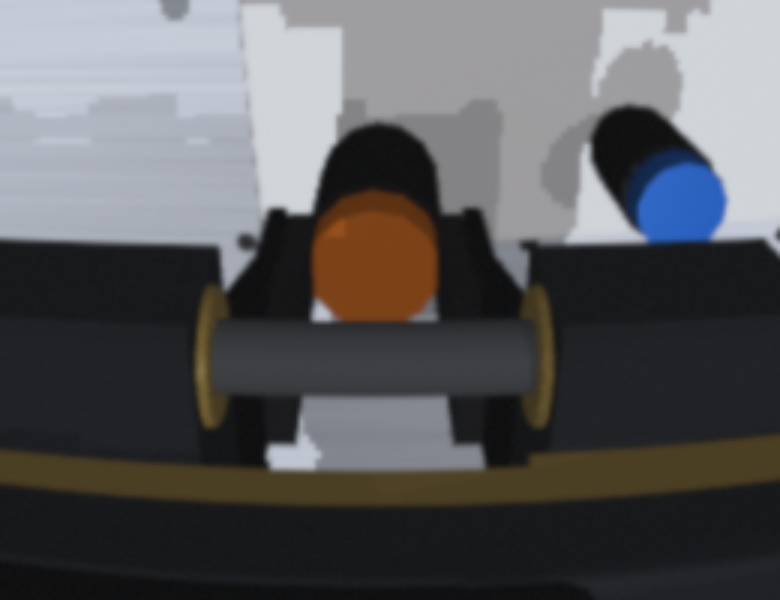

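View pics/s5.png

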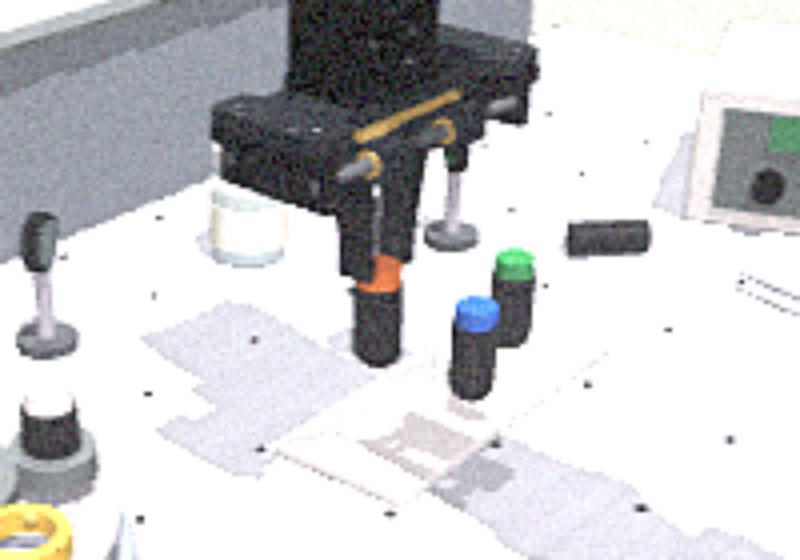

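```bash
python3 - <<'E'
from h import *
s=imaging.read_camera("side");o=sensors.get_obs()
E=s["extrinsics"];K=s["mtx"]
def pr(p):
    q=K@(E@np.r_[p,1])[:3];return (q[:2]/q[2])
for dy in(.0305,.045,-.0305,-.045): print("open",dy,(pr([.549,-.1457+dy,.1214])-[200,120])*4)
for z in(0,.01,.019,.03): 
  for dy in (.012,.026): print("now",z,dy,(pr(o["tool_pos"]+[0,dy,z])-[200,100])*4)
for h in (-.028,0,.022,.034): print("cell",h,(pr(o["tool_pos"]+[0,0,h])-[200,100])*4)
E
```

```text
open 0.0305 [345.05367616 204.8447755 ]
open 0.045 [327.79136797 213.56959725]
open -0.0305 [413.98955472 170.00278066]
open -0.045 [429.55251049 162.13685604]
now 0 0.012 [361.63462408 324.73196828]
now 0 0.026 [345.65949122 333.26934788]
now 0.01 0.012 [362.08884505 309.12259858]
now 0.01 0.026 [346.02808368 317.55746534]
now 0.019 0.012 [362.50200037 294.92445595]
now 0.019 0.026 [346.36338635 303.26461649]
now 0.03 0.012 [363.01266766 277.37530026]
now 0.03 0.026 [346.77787154 285.59647796]
cell -0.028 [373.64815606 360.10951886]
cell 0 [375.08786694 317.54232911]
cell 0.022 [376.25058524 283.16483609]
cell 0.034 [376.89689172 264.05582562]
```

Both views show the visible fingertips about 29 mm short of the reported TCP, so only the cap is gripped (24.5 mm). I'll set the cell back down, grip about 21 mm lower and compare the width.

>>> carry_out:
  plan:
    - {"fingers":1,"dx":0,"dy":0,"dz":0.8,"rx":0,"ry":0,"rz":0}
    - {"fingers":1,"dx":0,"dy":0,"dz":0.7,"rx":0,"ry":0,"rz":0}
    - {"fingers":1,"dx":0,"dy":0,"dz":0.3,"rx":0,"ry":0,"rz":0}
    - {"fingers":1,"dx":0,"dy":0,"dz":0,"rx":0,"ry":0,"rz":0}
    - {"fingers":0,"dx":0,"dy":0,"dz":0,"rx":0,"ry":0,"rz":0}
    - {"fingers":-0.2,"dx":0,"dy":0,"dz":0,"rx":0,"ry":0,"rz":0}
    - {"fingers":-0.2,"dx":0,"dy":0,"dz":0,"rx":0,"ry":0,"rz":0}
    - {"fingers":-0.2,"dx":0,"dy":0,"dz":0,"rx":0,"ry":0,"rz":0}

```text
time_s: 7.1
tool_pos: [0.5515, -0.1451, 0.0357]
tool_rot: [180.0, 0.0, 0.0]
force: [0.6, -0.3, -0.3]
grip_width: 0.0504
```

```bash
python3 - <<'E'
from h import *
o=sensors.get_obs(); c=imaging.read_camera("wrist"); s=imaging.read_camera("side")
print(o["tool_pos"],o["tool_rot"],o["force"],o["grip_width"])
for b in blobs(c["color"],(4,150,60),(16,255,255)): print(b[:3],wplane(c,b[1],.067,o))
cv2.imwrite("pics/w6.png",cv2.resize(c["color"][150:350,130:390],None,fx=3,fy=3)[:,:,::-1])
im=np.clip(s["color"][120:260,200:400].astype(float)*2.5,0,255).astype(np.uint8)
cv2.imwrite("pics/s6.png",cv2.resize(im,None,fx=4,fy=4)[:,:,::-1])
E
```

```text
[ 0.55145616 -0.14509055  0.03574104] [1.79999971e+02 1.95669778e-02 8.50605674e-03] [ 0.61826215 -0.27674456 -0.26179009] 0.05038248528230549
(1468, array([255.44, 236.97]), [235, 216, 42, 41]) [ 0.55019333 -0.14472338  0.067     ]
```

View pics/w6.png

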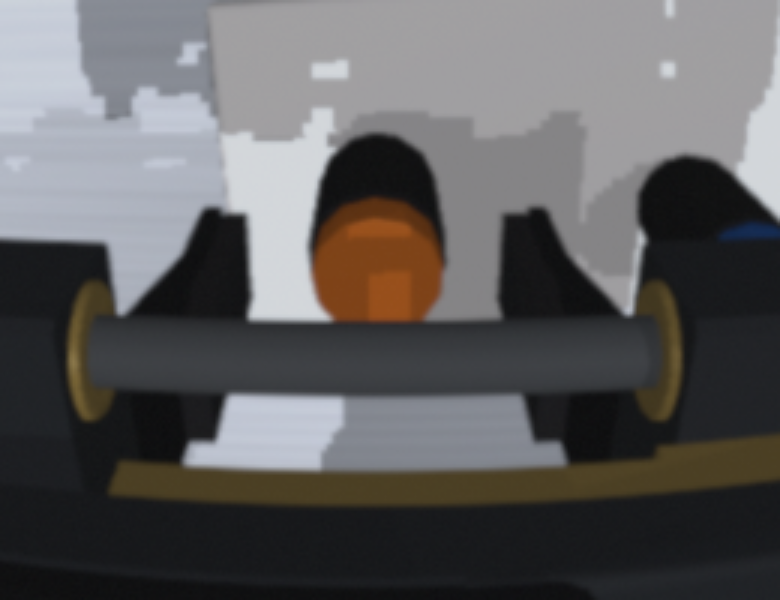

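View pics/s6.png

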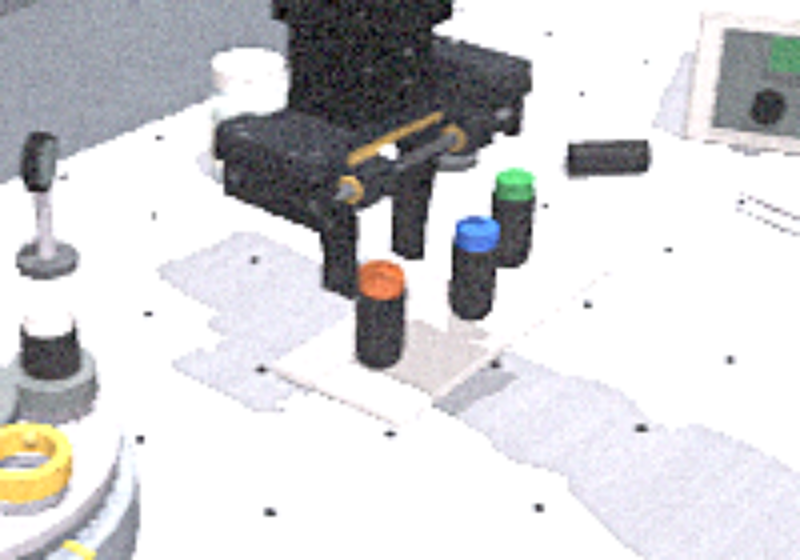

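>>> carry_out:
  plan:
    - {"fingers":-0.2,"dx":-0.03,"dy":0,"dz":0.2,"rx":0,"ry":0,"rz":0}
    - {"fingers":-0.2,"dx":0,"dy":0,"dz":0.2,"rx":0,"ry":0,"rz":0}
    - {"fingers":-0.2,"dx":0,"dy":0,"dz":0.2,"rx":0,"ry":0,"rz":0}
    - {"fingers":-0.2,"dx":0,"dy":0,"dz":0.15,"rx":0,"ry":0,"rz":0}
    - {"fingers":-0.2,"dx":0,"dy":0,"dz":0,"rx":0,"ry":0,"rz":0}

```text
time_s: 7.82
tool_pos: [0.5503, -0.1449, 0.0129]
tool_rot: [-180.0, 0.1, 0.0]
force: [-0.3, 0.5, -0.0]
grip_width: 0.0521
```

```bash
python3 - <<'E'
from h import *
o=sensors.get_obs(); s=imaging.read_camera("side")
print(o["tool_pos"],o["tool_rot"],o["force"],o["grip_width"])
im=np.clip(s["color"][120:260,200:400].astype(float)*2.5,0,255).astype(np.uint8)
cv2.imwrite("pics/s7.png",cv2.resize(im,None,fx=4,fy=4)[:,:,::-1])
E
```

```text
[ 0.55032369 -0.14492336  0.01285552] [-1.79982146e+02  5.64170817e-02  1.80488786e-02] [-0.25601831  0.5311376  -0.02227962] 0.05212737583813791
```

View pics/s7.png

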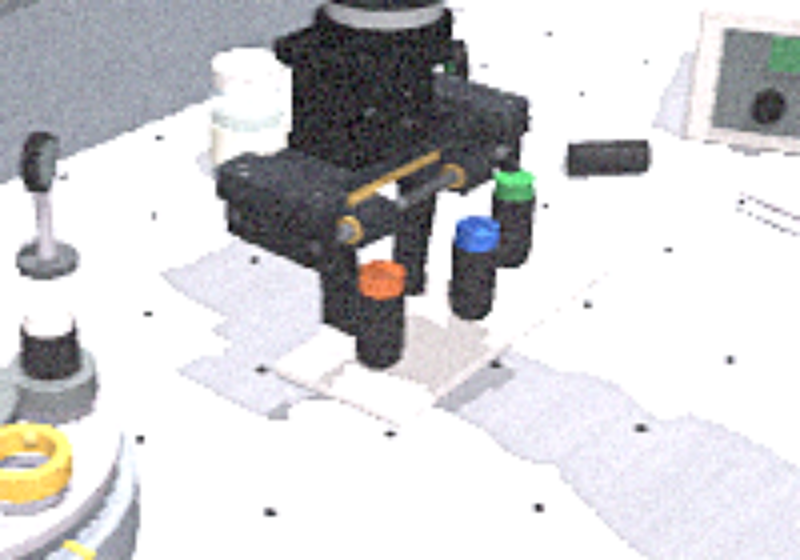

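>>> carry_out:
  plan:
    - {"fingers":1,"dx":0,"dy":0,"dz":0,"rx":0,"ry":0,"rz":0}
    - {"fingers":1,"dx":0,"dy":0,"dz":0,"rx":0,"ry":0,"rz":0}
    - {"fingers":1,"dx":0,"dy":0,"dz":0,"rx":0,"ry":0,"rz":0}
    - {"fingers":1,"dx":0,"dy":0,"dz":0,"rx":0,"ry":0,"rz":0}
    - {"fingers":1,"dx":0,"dy":0,"dz":0,"rx":0,"ry":0,"rz":0}
  force: 30

```text
time_s: 8.5
tool_pos: [0.5509, -0.1452, 0.0136]
tool_rot: [180.0, -0.0, 0.0]
force: [-0.8, -1.3, 0.8]
grip_width: 0.0289
```

```bash
python3 - <<'E'
from h import *
o=sensors.get_obs(); s=imaging.read_camera("side"); c=imaging.read_camera("wrist")
print(o["tool_pos"],o["tool_rot"],o["force"],o["grip_width"])
im=np.clip(s["color"][120:260,200:400].astype(float)*2.5,0,255).astype(np.uint8)
cv2.imwrite("pics/s8.png",cv2.resize(im,None,fx=4,fy=4)[:,:,::-1])
cv2.imwrite("pics/w8.png",c["color"][:,:,::-1])
E
```

```text
[ 0.55085012 -0.14518781  0.01358371] [ 1.79985267e+02 -1.34433098e-02  8.13780817e-03] [-0.83321617 -1.25219181  0.81834688] 0.028867511748232554
```

View pics/s8.png

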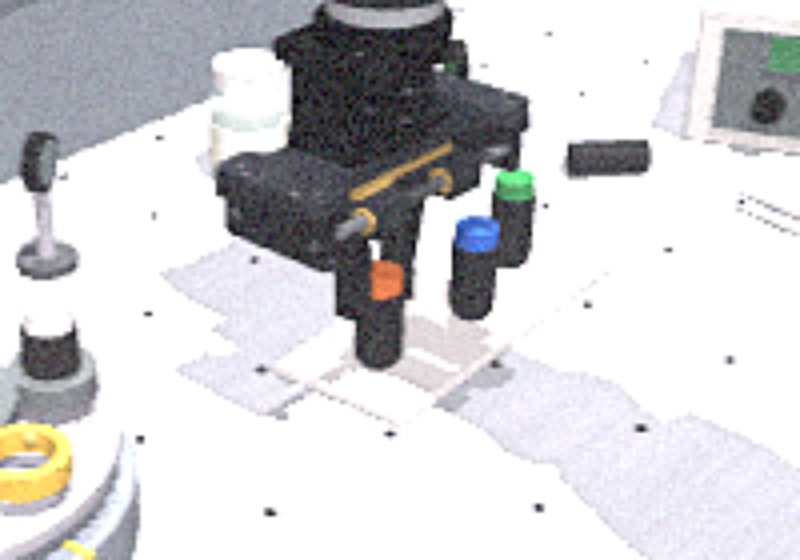

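View pics/w8.png

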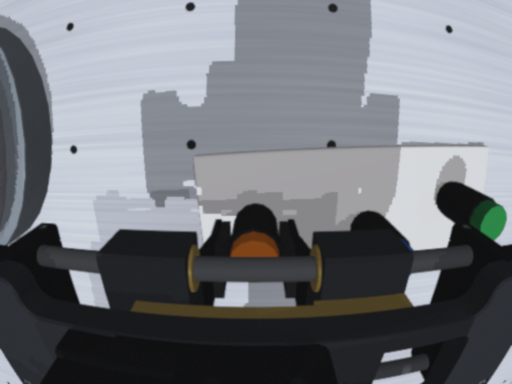

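The lower grip reads 28.9 mm on the body. Lifting and carrying the cell to a view point short of the pocket.

>>> carry_out:
  plan:
    - {"fingers":1,"dx":0,"dy":0,"dz":-0.4,"rx":0,"ry":0,"rz":0}
    - {"fingers":1,"dx":0,"dy":0,"dz":-0.9,"rx":0,"ry":0,"rz":0}
    - {"fingers":1,"dx":0,"dy":0,"dz":-0.9,"rx":0,"ry":0,"rz":0}
    - {"fingers":1,"dx":0,"dy":0,"dz":-0.9,"rx":0,"ry":0,"rz":0}
    - {"fingers":1,"dx":0,"dy":0,"dz":-0.9,"rx":0,"ry":0,"rz":0}
    - {"fingers":1,"dx":0,"dy":0,"dz":-0.5,"rx":0,"ry":0,"rz":0}
    - {"fingers":1,"dx":-0.2,"dy":-0.5,"dz":0,"rx":0,"ry":0,"rz":0}
    - {"fingers":1,"dx":-0.2,"dy":-0.9,"dz":0,"rx":0,"ry":0,"rz":0}
    - {"fingers":1,"dx":-0.2,"dy":-0.9,"dz":0,"rx":0,"ry":0,"rz":0}
    - {"fingers":1,"dx":-0.2,"dy":-0.9,"dz":0,"rx":0,"ry":0,"rz":0}
    - {"fingers":1,"dx":-0.2,"dy":-0.9,"dz":0,"rx":0,"ry":0,"rz":0}
    - {"fingers":1,"dx":-0.2,"dy":-0.9,"dz":0,"rx":0,"ry":0,"rz":0}

```text
time_s: 10.1
tool_pos: [0.5127, 0.0069, 0.1469]
tool_rot: [-180.0, 0.2, 0.1]
force: [0.3, -0.0, -1.6]
grip_width: 0.0289
```

>>> carry_out:
  plan:
    - {"fingers":1,"dx":-0.2,"dy":-0.9,"dz":0,"rx":0,"ry":0,"rz":0}
    - {"fingers":1,"dx":-0.2,"dy":-0.9,"dz":0,"rx":0,"ry":0,"rz":0}
    - {"fingers":1,"dx":-0.2,"dy":-0.9,"dz":0,"rx":0,"ry":0,"rz":0}
    - {"fingers":1,"dx":-0.2,"dy":-0.9,"dz":0,"rx":0,"ry":0,"rz":0}
    - {"fingers":1,"dx":-0.2,"dy":-0.4,"dz":0,"rx":0,"ry":0,"rz":0}
    - {"fingers":1,"dx":0,"dy":0,"dz":0,"rx":0,"ry":0,"rz":0}
    - {"fingers":1,"dx":0,"dy":0,"dz":0,"rx":0,"ry":0,"rz":0}

```text
time_s: 10.98
tool_pos: [0.4847, 0.1236, 0.1481]
tool_rot: [179.9, 0.0, -0.1]
force: [0.4, -0.7, -1.3]
grip_width: 0.0291
```

```bash
python3 - <<'E'
from h import *
o=sensors.get_obs(); s=imaging.read_camera("side"); c=imaging.read_camera("wrist")
print(o["tool_pos"],o["tool_rot"],o["force"],o["grip_width"])
for b in blobs(c["color"],(19,120,80),(32,255,255)): print(b[:3],wplane(c,b[1],.082,o))
cv2.imwrite("pics/s9.png",cv2.resize(s["color"][110:290,100:300],None,fx=3.2,fy=3.2)[:,:,::-1])
cv2.imwrite("pics/w9.png",c["color"][:,:,::-1])
E
```

```text
[0.48469653 0.12358644 0.14807867] [ 1.79948897e+02  2.52747834e-02 -7.37962248e-02] [ 0.3611563  -0.69878238 -1.32626689] 0.029064166930713377
(1160, array([255.52, 121.62]), [229, 95, 54, 53]) [0.54527974 0.1234878  0.082     ]
(404, array([137.8 , 125.18]), [126, 113, 25, 25]) [0.54530957 0.23114546 0.082     ]
(20, array([260.65, 151.85]), [259, 149, 4, 7]) [0.51847233 0.11898119 0.082     ]
(189, array([190.74, 269.61]), [188, 247, 7, 45]) [0.39659479 0.1909225  0.082     ]
(173, array([318.4 , 270.94]), [315, 247, 7, 45]) [0.39463228 0.05797821 0.082     ]
(2637, array([284.19, 308.01]), [133, 294, 278, 23]) [0.34570644 0.09169934 0.082     ]
```

View pics/w9.png

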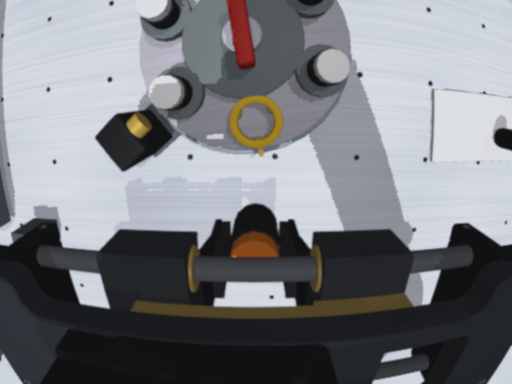

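View pics/s9.png

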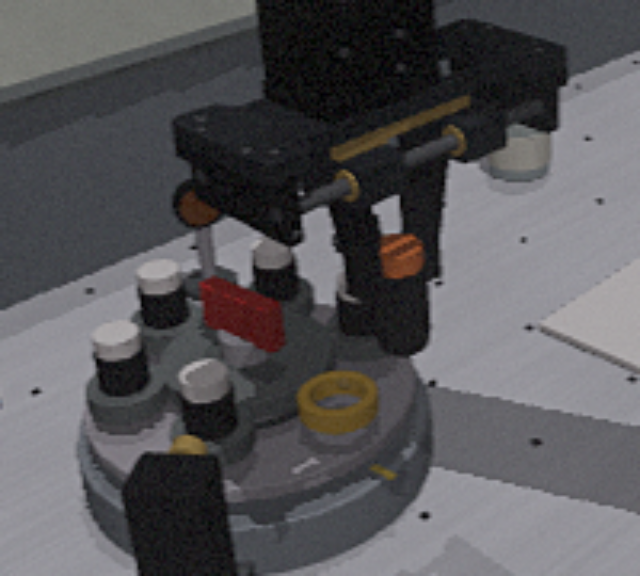

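Ring seen at (255.5,121.6), which gives (0.5453, 0.1235). The cell hangs upright in the jaws. Moving over the pocket to about 4 mm above the ring.

>>> carry_out:
  plan:
    - {"fingers":1,"dx":0.5,"dy":0,"dz":0,"rx":0,"ry":0,"rz":0}
    - {"fingers":1,"dx":0.8,"dy":0,"dz":0,"rx":0,"ry":0,"rz":0}
    - {"fingers":1,"dx":0.7,"dy":0,"dz":0,"rx":0,"ry":0,"rz":0}
    - {"fingers":1,"dx":0,"dy":0,"dz":0.6,"rx":0,"ry":0,"rz":0}
    - {"fingers":1,"dx":0,"dy":0,"dz":0.6,"rx":0,"ry":0,"rz":0}
    - {"fingers":1,"dx":0,"dy":0,"dz":0.5,"rx":0,"ry":0,"rz":0}
    - {"fingers":1,"dx":0,"dy":0,"dz":0.15,"rx":0,"ry":0,"rz":0}
    - {"fingers":1,"dx":0,"dy":0,"dz":0,"rx":0,"ry":0,"rz":0}

```text
time_s: 12.08
tool_pos: [0.5443, 0.1249, 0.0927]
tool_rot: [180.0, 0.0, 0.0]
force: [0.2, -0.6, -0.7]
grip_width: 0.0288
```

```bash
python3 - <<'E'
from h import *
o=sensors.get_obs(); s=imaging.read_camera("side"); c=imaging.read_camera("wrist")
print(o["tool_pos"],o["tool_rot"],o["force"],o["grip_width"])
E=s["extrinsics"];K=s["mtx"]
for p in ([.5453,.1235,.082],o["tool_pos"]-[0,0,.0056]):
    q=K@(E@np.r_[p,1])[:3];print((q[:2]/q[2]-[100,110])*3.2)
cv2.imwrite("pics/s10.png",cv2.resize(s["color"][110:290,100:300],None,fx=3.2,fy=3.2)[:,:,::-1])
cv2.imwrite("pics/w10.png",c["color"][:,:,::-1])
E
```

```text
[0.54433998 0.12494033 0.09269237] [1.79985838e+02 2.51127623e-02 2.57621788e-02] [ 0.22330334 -0.58761387 -0.66867609] 0.02884033293694775
[335.54512408 391.22457487]
[333.95544168 385.77724873]
```

View pics/w10.png

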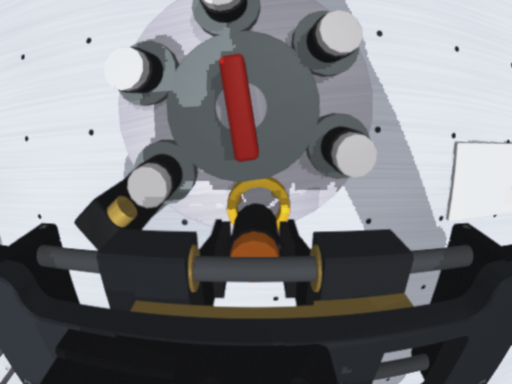

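View pics/s10.png

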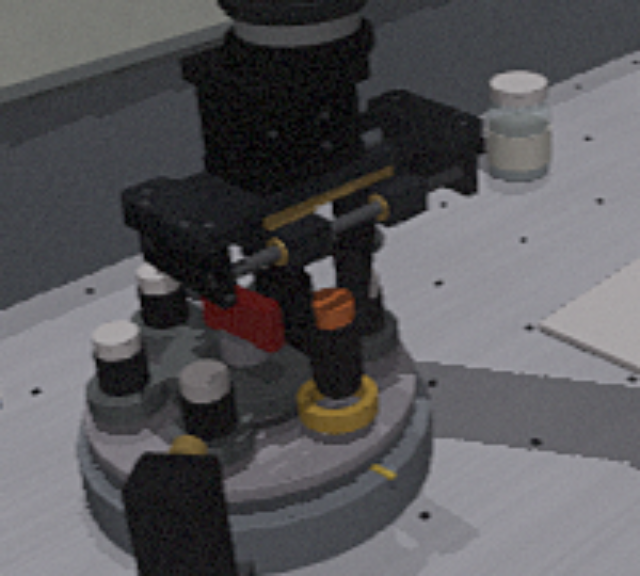

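```bash
python3 - <<'E'
from h import *
from scipy.optimize import least_squares
o=sensors.get_obs(); c=imaging.read_camera("wrist")
B=max([b for b in blobs(c["color"],(18,110,60),(34,255,255)) if b[1][1]<235 and b[1][0]>200],key=lambda b:b[0]);m=B[3]
print(B[:3])
pts=[]
ys,xs=np.nonzero(m)
for x in range(xs.min()+4,xs.max()-3):
    y=ys[xs==x]; 
    if len(y): pts.append((x,y.min()-.5))
for y in range(ys.min()+8,ys.max()-6):
    x=xs[ys==y]; pts+= [(x.min()-.5,y),(x.max()+.5,y)]
W=np.array([wplane(c,p,.082,o)[:2] for p in pts])
r=least_squares(lambda q:np.hypot(*(W-q[:2]).T)-.024,[.545,.1235],loss="soft_l1",f_scale=.0005)
print(r.x,np.std(r.fun),o["tool_pos"])
# handle
for b in blobs(c["color"],(0,130,60),(4,255,255))+blobs(c["color"],(172,130,60),(180,255,255)):print(b[:3],wplane(c,b[1],.128,o))
E
```

```text
(1177, array([259.67, 198.17]), [227, 178, 63, 54])
[0.5460679  0.12321382] 0.0009868925400615272 [0.545095   0.1251404  0.09353899]
(2567, array([238.85, 107.48]), [219, 55, 40, 107]) [0.62019688 0.13435919 0.128     ]
```

>>> carry_out:
  plan:
    - {"fingers":1,"dx":0.03,"dy":0.06,"dz":0,"rx":0,"ry":0,"rz":0}
    - {"fingers":1,"dx":0,"dy":0,"dz":0.1,"rx":0,"ry":0,"rz":0}
    - {"fingers":1,"dx":0,"dy":0,"dz":0.1,"rx":0,"ry":0,"rz":0}
    - {"fingers":1,"dx":0,"dy":0,"dz":0.1,"rx":0,"ry":0,"rz":0}
    - {"fingers":1,"dx":0,"dy":0,"dz":0,"rx":0,"ry":0,"rz":0}

```text
time_s: 12.85
tool_pos: [0.546, 0.1232, 0.0839]
tool_rot: [-180.0, -0.0, 0.0]
force: [2.3, -0.4, -0.2]
grip_width: 0.029
```

>>> carry_out:
  plan:
    - {"fingers":1,"dx":0,"dy":0,"dz":0.05,"rx":0,"ry":0,"rz":0}
    - {"fingers":1,"dx":0,"dy":0,"dz":0.05,"rx":0,"ry":0,"rz":0}
    - {"fingers":1,"dx":0,"dy":0,"dz":0.05,"rx":0,"ry":0,"rz":0}

```text
time_s: 13.22
tool_pos: [0.5474, 0.1236, 0.0805]
tool_rot: [-180.0, -0.2, 0.0]
force: [4.3, 0.6, 5.1]
grip_width: 0.0289
```

A lateral force of +4 N in x means the pocket lies a bit further in +x, so I'll comply with that.

>>> carry_out:
  plan:
    - {"fingers":1,"dx":0.04,"dy":0,"dz":0,"rx":0,"ry":0,"rz":0}
    - {"fingers":1,"dx":0,"dy":0,"dz":0,"rx":0,"ry":0,"rz":0}

```text
time_s: 13.48
tool_pos: [0.5477, 0.1233, 0.0798]
tool_rot: [-180.0, -0.1, 0.0]
force: [3.5, 1.0, 4.2]
grip_width: 0.029
```

>>> carry_out:
  plan:
    - {"fingers":1,"dx":0,"dy":0,"dz":0.05,"rx":0,"ry":0,"rz":0}
    - {"fingers":1,"dx":0,"dy":0,"dz":0.05,"rx":0,"ry":0,"rz":0}

```text
time_s: 13.72
tool_pos: [0.5477, 0.1232, 0.077]
tool_rot: [-180.0, -0.1, -0.0]
force: [3.8, 0.3, 6.3]
grip_width: 0.0288
```

>>> carry_out:
  plan:
    - {"fingers":1,"dx":0.04,"dy":0,"dz":0,"rx":0,"ry":0,"rz":0}
    - {"fingers":1,"dx":0,"dy":0,"dz":0.05,"rx":0,"ry":0,"rz":0}
    - {"fingers":1,"dx":0,"dy":0,"dz":0,"rx":0,"ry":0,"rz":0}

```text
time_s: 14.1
tool_pos: [0.5481, 0.1228, 0.0749]
tool_rot: [180.0, -0.0, 0.0]
force: [3.2, -0.1, 5.8]
grip_width: 0.029
```

```bash
python3 - <<'E'
from h import *
o=sensors.get_obs(); s=imaging.read_camera("side"); c=imaging.read_camera("wrist")
print(o["tool_pos"],o["tool_rot"],o["force"],o["wrist_torque"],o["grip_width"])
cv2.imwrite("pics/s11.png",cv2.resize(s["color"][150:280,130:270],None,fx=4.5,fy=4.5)[:,:,::-1])
cv2.imwrite("pics/w11.png",cv2.resize(c["color"][150:350,130:390],None,fx=3,fy=3)[:,:,::-1])
E
```

```text
[0.54807078 0.12284531 0.07492066] [ 1.79974165e+02 -1.11828539e-03  3.63164607e-03] [ 3.15413633 -0.09077616  5.7665213 ] [ 0.00272007 -0.80331888  0.00629773] 0.029046256532332046
```

View pics/w11.png

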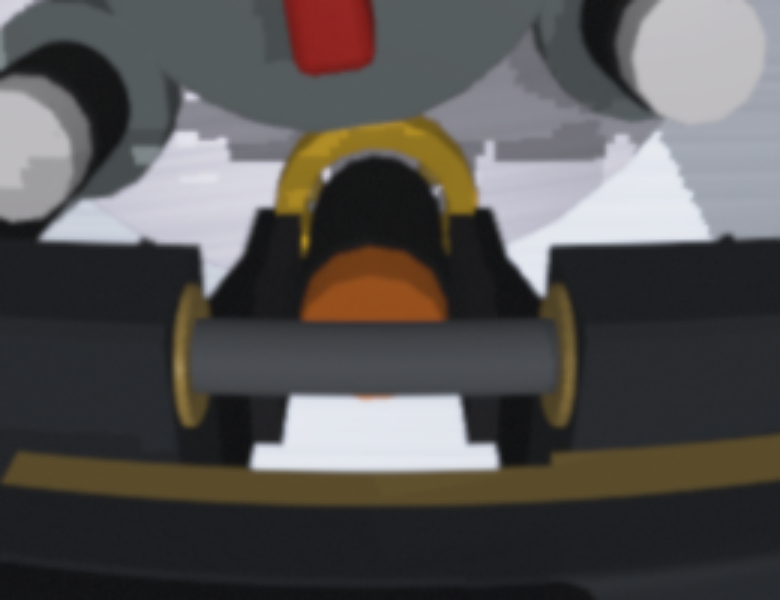

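View pics/s11.png

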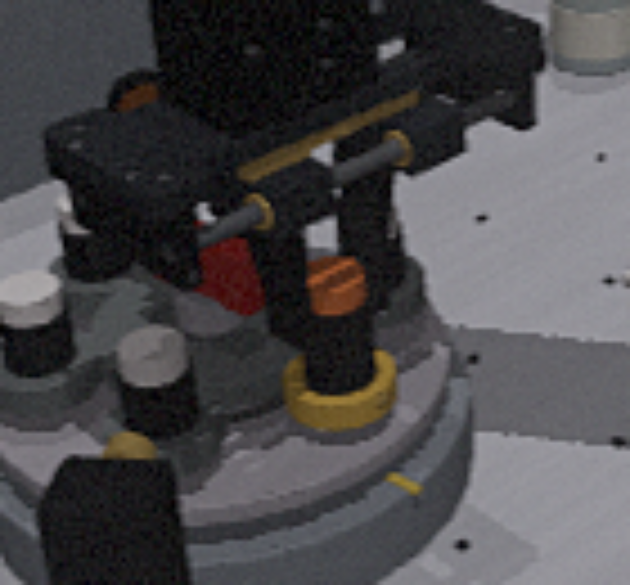

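>>> carry_out:
  plan:
    - {"fingers":1,"dx":0.04,"dy":0,"dz":0.03,"rx":0,"ry":0,"rz":0}
    - {"fingers":1,"dx":0,"dy":0,"dz":0.03,"rx":0,"ry":0,"rz":0}
    - {"fingers":1,"dx":0,"dy":0,"dz":0,"rx":0,"ry":0,"rz":0}

```text
time_s: 14.58
tool_pos: [0.5485, 0.1232, 0.0726]
tool_rot: [180.0, 0.1, 0.0]
force: [2.4, 0.4, 1.7]
grip_width: 0.0288
```

>>> carry_out:
  plan:
    - {"fingers":1,"dx":0,"dy":0,"dz":0.03,"rx":0,"ry":0,"rz":0}
    - {"fingers":1,"dx":0,"dy":0,"dz":0.03,"rx":0,"ry":0,"rz":0}

```text
time_s: 14.82
tool_pos: [0.549, 0.1233, 0.0717]
tool_rot: [180.0, 0.0, 0.0]
force: [1.6, 0.7, 7.0]
grip_width: 0.0288
```

>>> carry_out:
  plan:
    - {"fingers":1,"dx":0.02,"dy":0,"dz":0.02,"rx":0,"ry":0,"rz":0}
    - {"fingers":1,"dx":0,"dy":0,"dz":0.02,"rx":0,"ry":0,"rz":0}

```text
time_s: 15.08
tool_pos: [0.5492, 0.1232, 0.0703]
tool_rot: [180.0, 0.1, 0.0]
force: [1.1, 0.8, 4.4]
grip_width: 0.029
```

>>> carry_out:
  plan:
    - {"fingers":1,"dx":0,"dy":0,"dz":0.02,"rx":0,"ry":0,"rz":0}
    - {"fingers":1,"dx":0,"dy":0,"dz":0.02,"rx":0,"ry":0,"rz":0}

```text
time_s: 15.32
tool_pos: [0.5492, 0.1231, 0.069]
tool_rot: [180.0, 0.1, 0.0]
force: [1.3, 1.3, 4.9]
grip_width: 0.0287
```

>>> carry_out:
  plan:
    - {"fingers":1,"dx":0,"dy":0,"dz":0.02,"rx":0,"ry":0,"rz":0}
    - {"fingers":1,"dx":0,"dy":0,"dz":0.02,"rx":0,"ry":0,"rz":0}

```text
time_s: 15.58
tool_pos: [0.5493, 0.1231, 0.0677]
tool_rot: [180.0, 0.1, 0.0]
force: [1.0, 0.8, 5.2]
grip_width: 0.0289
```

Steady drag of about 5 N past 16 mm depth. Continuing in 0.3 mm rows and watching for the deck.

>>> carry_out:
  plan:
    - {"fingers":1,"dx":0,"dy":0,"dz":0.01,"rx":0,"ry":0,"rz":0}
    - {"fingers":1,"dx":0,"dy":0,"dz":0.01,"rx":0,"ry":0,"rz":0}

```text
time_s: 15.82
tool_pos: [0.5493, 0.123, 0.0668]
tool_rot: [180.0, 0.1, 0.0]
force: [1.8, 0.3, 3.4]
grip_width: 0.0288
```

>>> carry_out:
  plan:
    - {"fingers":1,"dx":0,"dy":0,"dz":0.01,"rx":0,"ry":0,"rz":0}
    - {"fingers":1,"dx":0,"dy":0,"dz":0.01,"rx":0,"ry":0,"rz":0}

```text
time_s: 16.08
tool_pos: [0.5495, 0.123, 0.0666]
tool_rot: [180.0, 0.0, 0.0]
force: [0.7, 0.3, 2.8]
grip_width: 0.0288
```

>>> carry_out:
  plan:
    - {"fingers":1,"dx":0,"dy":0,"dz":0.01,"rx":0,"ry":0,"rz":0}
    - {"fingers":1,"dx":0,"dy":0,"dz":0.01,"rx":0,"ry":0,"rz":0}

```text
time_s: 16.32
tool_pos: [0.5495, 0.123, 0.0658]
tool_rot: [180.0, 0.0, 0.0]
force: [1.5, -0.1, 3.6]
grip_width: 0.0293
```

>>> carry_out:
  plan:
    - {"fingers":1,"dx":0,"dy":0,"dz":0.01,"rx":0,"ry":0,"rz":0}
    - {"fingers":1,"dx":0,"dy":0,"dz":0.01,"rx":0,"ry":0,"rz":0}

```text
time_s: 16.58
tool_pos: [0.5497, 0.123, 0.0654]
tool_rot: [180.0, 0.0, 0.0]
force: [0.8, 0.1, 6.9]
grip_width: 0.029
```

>>> carry_out:
  plan:
    - {"fingers":1,"dx":0,"dy":0,"dz":0.01,"rx":0,"ry":0,"rz":0}
    - {"fingers":1,"dx":0,"dy":0,"dz":0,"rx":0,"ry":0,"rz":0}

```text
time_s: 16.82
tool_pos: [0.5494, 0.123, 0.0647]
tool_rot: [180.0, 0.0, 0.0]
force: [1.0, -0.4, 2.7]
grip_width: 0.0289
```

>>> carry_out:
  plan:
    - {"fingers":1,"dx":0,"dy":0,"dz":0.01,"rx":0,"ry":0,"rz":0}
    - {"fingers":1,"dx":0,"dy":0,"dz":0,"rx":0,"ry":0,"rz":0}

```text
time_s: 17.08
tool_pos: [0.5495, 0.1231, 0.0646]
tool_rot: [180.0, 0.0, 0.0]
force: [0.6, -0.6, 3.8]
grip_width: 0.029
```

>>> carry_out:
  plan:
    - {"fingers":1,"dx":0,"dy":0,"dz":0.01,"rx":0,"ry":0,"rz":0}
    - {"fingers":1,"dx":0,"dy":0,"dz":0.01,"rx":0,"ry":0,"rz":0}

```text
time_s: 17.32
tool_pos: [0.5497, 0.1231, 0.0641]
tool_rot: [180.0, 0.0, 0.0]
force: [0.5, -1.2, 6.3]
grip_width: 0.0289
```

>>> carry_out:
  plan:
    - {"fingers":1,"dx":0,"dy":0,"dz":0.01,"rx":0,"ry":0,"rz":0}
    - {"fingers":1,"dx":0,"dy":0,"dz":0,"rx":0,"ry":0,"rz":0}

```text
time_s: 17.58
tool_pos: [0.5497, 0.1231, 0.0635]
tool_rot: [-180.0, 0.0, 0.0]
force: [1.0, 0.8, 0.6]
grip_width: 0.029
```

>>> carry_out:
  plan:
    - {"fingers":1,"dx":0,"dy":0,"dz":0.01,"rx":0,"ry":0,"rz":0}
    - {"fingers":1,"dx":0,"dy":0,"dz":0.01,"rx":0,"ry":0,"rz":0}

```text
time_s: 17.82
tool_pos: [0.5498, 0.1231, 0.0634]
tool_rot: [180.0, 0.0, 0.0]
force: [0.5, -0.8, 5.7]
grip_width: 0.0287
```

>>> carry_out:
  plan:
    - {"fingers":1,"dx":0,"dy":0,"dz":0.01,"rx":0,"ry":0,"rz":0}
    - {"fingers":1,"dx":0,"dy":0,"dz":0,"rx":0,"ry":0,"rz":0}

```text
time_s: 18.08
tool_pos: [0.5498, 0.1231, 0.0633]
tool_rot: [180.0, -0.0, 0.0]
force: [-0.5, -0.2, 6.4]
grip_width: 0.0288
```

```bash
python3 - <<'E'
from h import *
o=sensors.get_obs(); s=imaging.read_camera("side"); c=imaging.read_camera("wrist")
print(o["tool_pos"],o["tool_rot"],o["force"],o["wrist_torque"],o["grip_width"])
cv2.imwrite("pics/s12.png",cv2.resize(s["color"][150:280,130:270],None,fx=4.5,fy=4.5)[:,:,::-1])
cv2.imwrite("pics/w12.png",cv2.resize(c["color"][100:300,130:390],None,fx=3,fy=3)[:,:,::-1])
E
```

```text
[0.5498407  0.12312465 0.06333335] [ 1.79982466e+02 -5.78344732e-03  9.55536452e-03] [-0.47048752 -0.20322602  6.41409924] [-0.04255055  0.07028098 -0.01070523] 0.028845088136311488
```

View pics/w12.png

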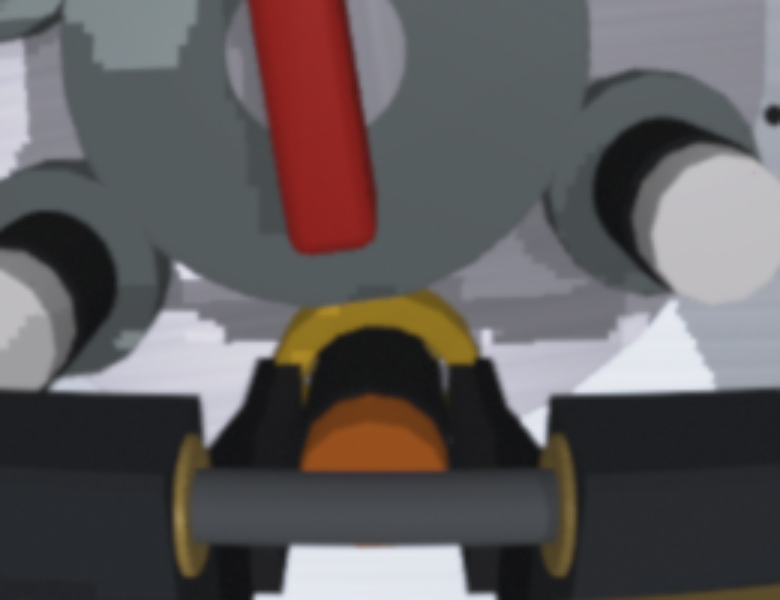

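View pics/s12.png

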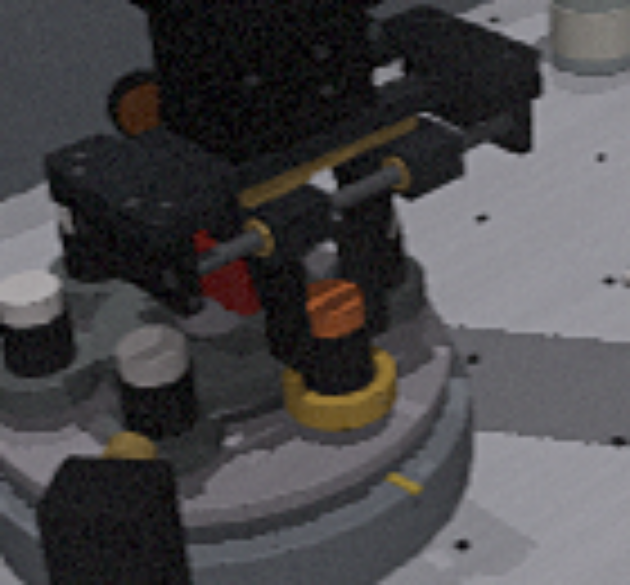

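>>> carry_out:
  plan:
    - {"fingers":1,"dx":0,"dy":0,"dz":0.01,"rx":0,"ry":0,"rz":0}
    - {"fingers":1,"dx":0,"dy":0,"dz":0,"rx":0,"ry":0,"rz":0}

```text
time_s: 18.42
tool_pos: [0.5499, 0.1231, 0.0633]
tool_rot: [180.0, -0.0, 0.0]
force: [-0.1, -0.2, 7.4]
grip_width: 0.029
```

>>> carry_out:
  plan:
    - {"fingers":1,"dx":0,"dy":0,"dz":0.01,"rx":0,"ry":0,"rz":0}
    - {"fingers":1,"dx":0,"dy":0,"dz":0,"rx":0,"ry":0,"rz":0}

```text
time_s: 18.68
tool_pos: [0.55, 0.1232, 0.0633]
tool_rot: [180.0, -0.0, 0.0]
force: [-1.7, -0.8, 9.2]
grip_width: 0.0288
```

The height is stuck at 0.0633 while the force climbs: that is the deck. Pressing a little more.

>>> carry_out:
  plan:
    - {"fingers":1,"dx":0,"dy":0,"dz":0.01,"rx":0,"ry":0,"rz":0}
    - {"fingers":1,"dx":0,"dy":0,"dz":0.01,"rx":0,"ry":0,"rz":0}
    - {"fingers":1,"dx":0,"dy":0,"dz":0,"rx":0,"ry":0,"rz":0}

```text
time_s: 19.05
tool_pos: [0.5502, 0.1232, 0.0629]
tool_rot: [180.0, -0.0, 0.0]
force: [-1.2, -0.6, 10.1]
grip_width: 0.029
```

```bash
python3 - <<'E'
from h import *
o=sensors.get_obs(); print(o["tool_pos"],o["force"]);imaging.read_camera("top")
o=sensors.get_obs(); print(o["tool_pos"],o["force"])
E
```

```text
[0.55018362 0.12315403 0.06286139] [-1.17178775 -0.61783149 10.06440111]
[0.5501853  0.1231341  0.06287364] [-1.02918771 -0.02016238 10.20912018]
```

>>> carry_out:
  plan:
    - {"fingers":1,"dx":0,"dy":0,"dz":0.01,"rx":0,"ry":0,"rz":0}
    - {"fingers":1,"dx":0,"dy":0,"dz":0,"rx":0,"ry":0,"rz":0}

```text
time_s: 19.35
tool_pos: [0.5503, 0.1231, 0.0627]
tool_rot: [180.0, -0.1, -0.0]
force: [-2.0, -1.5, 10.4]
grip_width: 0.0288
```

>>> carry_out:
  plan:
    - {"fingers":1,"dx":0,"dy":0,"dz":0.01,"rx":0,"ry":0,"rz":0}
    - {"fingers":1,"dx":0,"dy":0,"dz":0,"rx":0,"ry":0,"rz":0}

```text
time_s: 19.6
tool_pos: [0.5504, 0.1231, 0.0627]
tool_rot: [180.0, -0.1, -0.0]
force: [-1.8, -1.4, 12.4]
grip_width: 0.0291
```

>>> carry_out:
  plan:
    - {"fingers":1,"dx":-0.02,"dy":0,"dz":0,"rx":0,"ry":0,"rz":0}
    - {"fingers":0.2,"dx":0,"dy":0,"dz":0,"rx":0,"ry":0,"rz":0}
    - {"fingers":0,"dx":0,"dy":0,"dz":0,"rx":0,"ry":0,"rz":0}
    - {"fingers":-0.1,"dx":0,"dy":0,"dz":0,"rx":0,"ry":0,"rz":0}
    - {"fingers":-0.1,"dx":0,"dy":0,"dz":0,"rx":0,"ry":0,"rz":0}

```text
time_s: 20.23
tool_pos: [0.5487, 0.1231, 0.0606]
tool_rot: [180.0, 0.1, 0.0]
force: [0.2, 0.4, 0.0]
grip_width: 0.0469
```

>>> carry_out:
  plan:
    - {"fingers":-0.1,"dx":0,"dy":0,"dz":-0.5,"rx":0,"ry":0,"rz":0}
    - {"fingers":-0.1,"dx":0,"dy":0,"dz":-0.7,"rx":0,"ry":0,"rz":0}
    - {"fingers":0.5,"dx":0,"dy":0,"dz":-0.5,"rx":0,"ry":0,"rz":0}
    - {"fingers":1,"dx":0,"dy":0,"dz":0,"rx":0,"ry":0,"rz":0}
    - {"fingers":1,"dx":0,"dy":0,"dz":0,"rx":0,"ry":0,"rz":0}
    - {"fingers":1,"dx":0,"dy":0,"dz":0,"rx":0,"ry":0,"rz":0}
    - {"fingers":1,"dx":0,"dy":0,"dz":0,"rx":0,"ry":0,"rz":0}

```text
time_s: 21.1
tool_pos: [0.5488, 0.1231, 0.1115]
tool_rot: [180.0, 0.1, 0.0]
force: [-0.5, -0.4, 0.3]
grip_width: 0.0061
```

```bash
python3 - <<'E'
from h import *
o=sensors.get_obs(); s=imaging.read_camera("side"); c=imaging.read_camera("wrist")
print(o["tool_pos"],o["tool_rot"],o["force"],o["wrist_torque"],o["grip_width"])
for b in blobs(s["color"],(3,140,50),(15,255,255)): print(b[:3])
E=s["extrinsics"];K=s["mtx"]
for z in (.116,.119,.122,.125,.128):
    q=K@(E@np.r_[.5485,.1235,z,1])[:3];print(z,q[:2]/q[2])
cv2.imwrite("pics/s13.png",cv2.resize(s["color"][150:280,130:270],None,fx=4.5,fy=4.5)[:,:,::-1])
cv2.imwrite("pics/w13.png",cv2.resize(c["color"][50:300,130:390],None,fx=2.4,fy=2.4)[:,:,::-1])
E
```

```text
[0.54875476 0.12308264 0.11149913] [1.79994779e+02 6.56171963e-02 1.70190559e-02] [-0.49763232 -0.44395099  0.29731473] [-0.00284596 -0.02614409  0.03432744] 0.006138533791753427
(162, array([204.12, 217.78]), [197, 212, 15, 13])
0.116 [202.23860528 216.46063573]
0.119 [202.09879091 215.09182619]
0.122 [201.9583989  213.71736141]
0.125 [201.81742566 212.33720627]
0.128 [201.67586757 210.95132536]
```

View pics/w13.png

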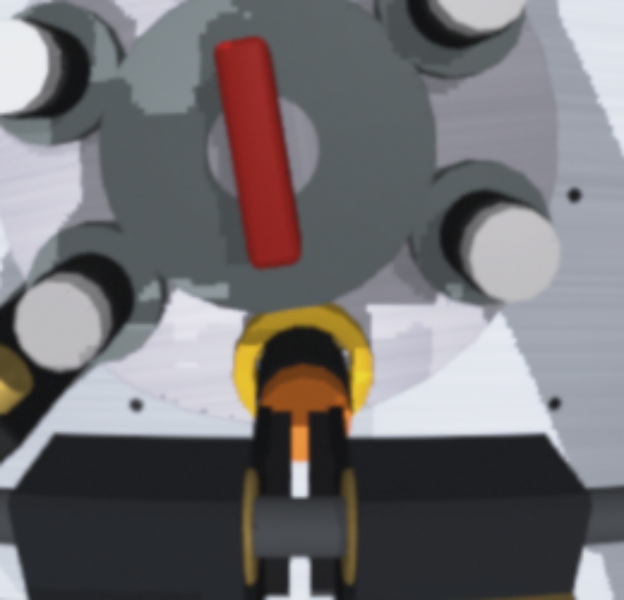

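View pics/s13.png

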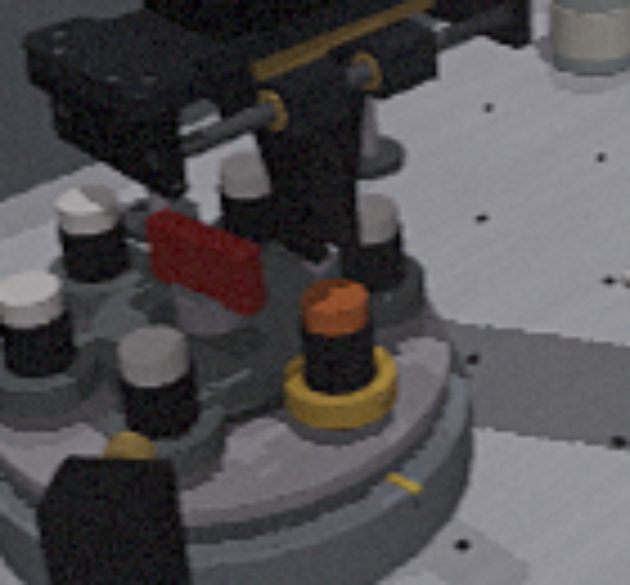

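The cell stands upright in the pocket. I'll press its cap with the closed fingers to confirm it bears on the deck.

>>> carry_out:
  plan:
    - {"fingers":1,"dx":0,"dy":0,"dz":0.3,"rx":0,"ry":0,"rz":0}
    - {"fingers":1,"dx":0,"dy":0,"dz":0.25,"rx":0,"ry":0,"rz":0}
    - {"fingers":1,"dx":0,"dy":0,"dz":0,"rx":0,"ry":0,"rz":0}

```text
time_s: 21.58
tool_pos: [0.5484, 0.1229, 0.0945]
tool_rot: [180.0, 0.1, 0.0]
force: [0.2, -0.1, 0.2]
grip_width: 0.0007
```

>>> carry_out:
  plan:
    - {"fingers":1,"dx":0,"dy":0,"dz":0.03,"rx":0,"ry":0,"rz":0}
    - {"fingers":1,"dx":0,"dy":0,"dz":0.03,"rx":0,"ry":0,"rz":0}

```text
time_s: 21.82
tool_pos: [0.5494, 0.1232, 0.094]
tool_rot: [180.0, -0.0, 0.0]
force: [0.7, -0.8, 0.1]
grip_width: 0.001
```

>>> carry_out:
  plan:
    - {"fingers":1,"dx":0,"dy":0,"dz":0.02,"rx":0,"ry":0,"rz":0}
    - {"fingers":1,"dx":0,"dy":0,"dz":0.02,"rx":0,"ry":0,"rz":0}

```text
time_s: 22.08
tool_pos: [0.5493, 0.1231, 0.0927]
tool_rot: [180.0, -0.0, 0.0]
force: [0.2, 0.2, 0.1]
grip_width: 0.0003
```

>>> carry_out:
  plan:
    - {"fingers":1,"dx":0,"dy":0,"dz":0.02,"rx":0,"ry":0,"rz":0}
    - {"fingers":1,"dx":0,"dy":0,"dz":0.02,"rx":0,"ry":0,"rz":0}

```text
time_s: 22.32
tool_pos: [0.5492, 0.1231, 0.0914]
tool_rot: [180.0, -0.0, 0.0]
force: [-1.3, -0.0, -0.2]
grip_width: 0.0005
```

>>> carry_out:
  plan:
    - {"fingers":1,"dx":0,"dy":0,"dz":0.02,"rx":0,"ry":0,"rz":0}
    - {"fingers":1,"dx":0,"dy":0,"dz":0.02,"rx":0,"ry":0,"rz":0}

```text
time_s: 22.58
tool_pos: [0.5492, 0.1231, 0.0902]
tool_rot: [180.0, 0.0, 0.0]
force: [-0.8, -0.1, 1.1]
grip_width: 0.0007
```

>>> carry_out:
  plan:
    - {"fingers":1,"dx":0,"dy":0,"dz":0.01,"rx":0,"ry":0,"rz":0}
    - {"fingers":1,"dx":0,"dy":0,"dz":0.01,"rx":0,"ry":0,"rz":0}

```text
time_s: 22.82
tool_pos: [0.5492, 0.1231, 0.0896]
tool_rot: [180.0, 0.0, 0.0]
force: [0.7, -1.1, 0.0]
grip_width: 0.0003
```

>>> carry_out:
  plan:
    - {"fingers":1,"dx":0,"dy":0,"dz":0.01,"rx":0,"ry":0,"rz":0}
    - {"fingers":1,"dx":0,"dy":0,"dz":0.01,"rx":0,"ry":0,"rz":0}

```text
time_s: 23.08
tool_pos: [0.5493, 0.1232, 0.0892]
tool_rot: [180.0, -0.0, 0.0]
force: [0.0, -0.4, 2.2]
grip_width: 0.0004
```

>>> carry_out:
  plan:
    - {"fingers":1,"dx":0,"dy":0,"dz":0.01,"rx":0,"ry":0,"rz":0}
    - {"fingers":1,"dx":0,"dy":0,"dz":0.01,"rx":0,"ry":0,"rz":0}

```text
time_s: 23.32
tool_pos: [0.5497, 0.1237, 0.089]
tool_rot: [-180.0, -0.1, 0.0]
force: [0.3, 0.7, 3.7]
grip_width: 0.0006
```

>>> carry_out:
  plan:
    - {"fingers":1,"dx":0,"dy":0,"dz":0.01,"rx":0,"ry":0,"rz":0}
    - {"fingers":1,"dx":0,"dy":0,"dz":0.01,"rx":0,"ry":0,"rz":0}

```text
time_s: 23.58
tool_pos: [0.55, 0.1237, 0.0888]
tool_rot: [-180.0, -0.1, 0.0]
force: [-0.8, 0.5, 7.7]
grip_width: 0.0004
```

>>> carry_out:
  plan:
    - {"fingers":1,"dx":0,"dy":0,"dz":0.01,"rx":0,"ry":0,"rz":0}
    - {"fingers":1,"dx":0,"dy":0,"dz":0,"rx":0,"ry":0,"rz":0}

```text
time_s: 23.82
tool_pos: [0.5501, 0.1237, 0.0887]
tool_rot: [-180.0, -0.1, 0.0]
force: [-0.8, 0.1, 8.0]
grip_width: 0.0003
```

>>> carry_out:
  plan:
    - {"fingers":1,"dx":0,"dy":0,"dz":0.01,"rx":0,"ry":0,"rz":0}
    - {"fingers":1,"dx":0,"dy":0,"dz":0,"rx":0,"ry":0,"rz":0}

```text
time_s: 24.08
tool_pos: [0.5501, 0.1237, 0.0887]
tool_rot: [-180.0, -0.1, 0.0]
force: [-2.0, 0.0, 8.9]
grip_width: 0.0004
```

>>> carry_out:
  plan:
    - {"fingers":1,"dx":0,"dy":0,"dz":0.01,"rx":0,"ry":0,"rz":0}
    - {"fingers":1,"dx":0,"dy":0,"dz":0.01,"rx":0,"ry":0,"rz":0}
    - {"fingers":1,"dx":0,"dy":0,"dz":0,"rx":0,"ry":0,"rz":0}

```text
time_s: 24.45
tool_pos: [0.5503, 0.1238, 0.0886]
tool_rot: [-180.0, -0.2, 0.0]
force: [-2.7, -0.1, 11.5]
grip_width: 0.0002
```

>>> carry_out:
  plan:
    - {"fingers":1,"dx":0,"dy":0,"dz":0.01,"rx":0,"ry":0,"rz":0}
    - {"fingers":1,"dx":0,"dy":0,"dz":0,"rx":0,"ry":0,"rz":0}

```text
time_s: 24.7
tool_pos: [0.5504, 0.1238, 0.0886]
tool_rot: [-180.0, -0.2, 0.0]
force: [-2.3, -0.4, 12.9]
grip_width: 0.0005
```

The force rises stiffly from 7.7 to 12.9 N over about 0.2 mm, so the cell is firmly on the deck. Retracting and looking at the handle.

>>> carry_out:
  plan:
    - {"fingers":1,"dx":0,"dy":0,"dz":-0.3,"rx":0,"ry":0,"rz":0}
    - {"fingers":0.6,"dx":0,"dy":0,"dz":-0.9,"rx":0,"ry":0,"rz":0}
    - {"fingers":0,"dx":0,"dy":0,"dz":-0.9,"rx":0,"ry":0,"rz":0}
    - {"fingers":0,"dx":0,"dy":0,"dz":-0.5,"rx":0,"ry":0,"rz":0}
    - {"fingers":0,"dx":0,"dy":0,"dz":0,"rx":0,"ry":0,"rz":0}
    - {"fingers":0,"dx":0,"dy":0,"dz":0,"rx":0,"ry":0,"rz":0}

```text
time_s: 25.45
tool_pos: [0.5485, 0.1228, 0.1631]
tool_rot: [180.0, 0.1, 0.0]
force: [-0.1, -0.6, -0.5]
grip_width: 0.0402
```

```bash
python3 - <<'E'
from h import *
o=sensors.get_obs(); s=imaging.read_camera("side"); c=imaging.read_camera("wrist");t=imaging.read_camera("top")
print(o["tool_pos"],o["tool_rot"],o["force"],o["grip_width"])
for b in blobs(c["color"],(3,140,50),(16,255,255),80): print("or",b[:3],wplane(c,b[1],.118,o))
for b in blobs(c["color"],(19,120,80),(32,255,255),300): print("yel",b[:3],wplane(c,b[1],.082,o))
for b in blobs(c["color"],(0,130,60),(3,255,255),80)+blobs(c["color"],(172,130,60),(180,255,255),80):
    (cx,cy),wh,a=cv2.minAreaRect(np.argwhere(b[3])[:,::-1].astype(np.float32)); print("red",b[:3],wplane(c,(cx,cy),.128,o),wh,a)
    box=cv2.boxPoints(((cx,cy),wh,a)); print(np.array([wplane(c,p,.128,o)[:2] for p in box]).round(4).tolist())
for lo,hi in [((0,130,60),(3,255,255)),((172,130,60),(180,255,255))]:
  for b in blobs(t["color"],lo,hi,40): print("topred",b[:3],plane(t,b[1],.126))
for b in blobs(t["color"],(3,140,50),(18,255,255),20): print("topor",b[:3],plane(t,b[1],.117))
cv2.imwrite("pics/w14.png",c["color"][:,:,::-1])
cv2.imwrite("pics/s14.png",cv2.resize(s["color"][150:280,130:270],None,fx=4.5,fy=4.5)[:,:,::-1])
E
```

```text
[0.5484514  0.12277698 0.16308858] [1.79974030e+02 1.08970046e-01 3.70818071e-03] [-0.11434832 -0.58621454 -0.45288254] 0.04017361723332448
or (812, array([254.7 , 196.65]), [239, 181, 32, 33]) [0.54747477 0.12353292 0.118     ]
yel (688, array([255.35, 178.29]), [231, 163, 48, 41]) [0.55392104 0.12287599 0.082     ]
yel (343, array([147.98, 189.26]), [137, 178, 22, 23]) [0.54292577 0.2312082  0.082     ]
yel (2712, array([300.83, 307.53]), [153, 292, 275, 25]) [0.39650478 0.06894879 0.082     ]
red (1255, array([240.48, 109.73]), [227, 73, 27, 75]) [0.62026797 0.13429151 0.128     ] (74.80596923828125, 17.444778442382812) 80.7538833618164
[[0.6478, 0.1452], [0.6498, 0.1322], [0.5927, 0.1232], [0.5905, 0.1365]]
topred (337, array([442.22, 269.07]), [435, 250, 15, 39]) [ 0.35359501 -0.41134376  0.126     ]
```

View pics/w14.png

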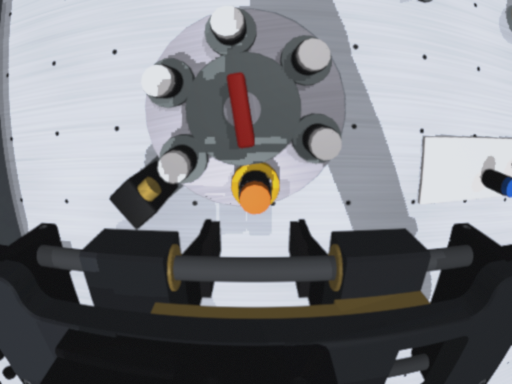

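View pics/s14.png

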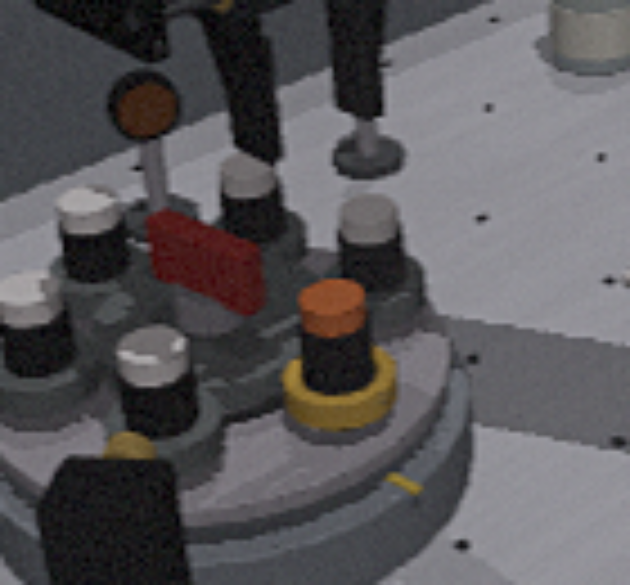

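```bash
python3 -c "
from h import *
o=sensors.get_obs();print(o['qpos'],o['time_s'])"
```

```text
[  22.62346547   12.73964752  -43.1443908    96.7869226     8.9918556
   74.14489975 -112.28997376] 25.6
```

>>> carry_out:
  plan:
    - {"fingers":0,"dx":0.8,"dy":-0.12,"dz":0,"rx":0,"ry":0,"rz":0}
    - {"fingers":0,"dx":0.8,"dy":-0.13,"dz":0,"rx":0,"ry":0,"rz":0}
    - {"fingers":0,"dx":0.78,"dy":-0.13,"dz":0,"rx":0,"ry":0,"rz":0}
    - {"fingers":0,"dx":0,"dy":0,"dz":0.4,"rx":0,"ry":0,"rz":-0.87}
    - {"fingers":0,"dx":0,"dy":0,"dz":0,"rx":0,"ry":0,"rz":0}
    - {"fingers":0,"dx":0,"dy":0,"dz":0,"rx":0,"ry":0,"rz":0}

```text
time_s: 26.35
tool_pos: [0.6204, 0.1345, 0.1522]
tool_rot: [180.0, 0.0, 8.6]
force: [-0.5, -0.1, 0.8]
grip_width: 0.0435
```

```bash
python3 - <<'E'
from h import *
o=sensors.get_obs(); s=imaging.read_camera("side"); c=imaging.read_camera("wrist")
print(o["tool_pos"],o["tool_rot"],o["force"],o["grip_width"],o["qpos"])
for b in blobs(c["color"],(0,130,60),(3,255,255),80)+blobs(c["color"],(172,130,60),(180,255,255),80):
    (cx,cy),wh,a=cv2.minAreaRect(np.argwhere(b[3])[:,::-1].astype(np.float32)); print("red",b[:3],wplane(c,(cx,cy),.128,o),wh,a)
    box=cv2.boxPoints(((cx,cy),wh,a)); print(np.array([wplane(c,p,.128,o)[:2] for p in box]).round(4).tolist())
cv2.imwrite("pics/w15.png",c["color"][:,:,::-1])
cv2.imwrite("pics/s15.png",cv2.resize(s["color"][120:280,110:270],None,fx=3.7,fy=3.7)[:,:,::-1])
E
```

```text
[0.62035522 0.1345106  0.15224146] [1.79997528e+02 2.57893648e-02 8.57720892e+00] [-0.52050042 -0.14703557  0.81936022] 0.04353427846238875 [  18.62920796   23.11738374  -42.96936963   87.27120425   16.00964206
   75.95146049 -107.37216488]
red (1215, array([255.45, 198.33]), [247, 160, 18, 78]) [0.62493952 0.13540483 0.128     ] (77.0, 17.0) 90.0
[[0.654, 0.1462], [0.6558, 0.1337], [0.5932, 0.1236], [0.5912, 0.1373]]
```

View pics/w15.png

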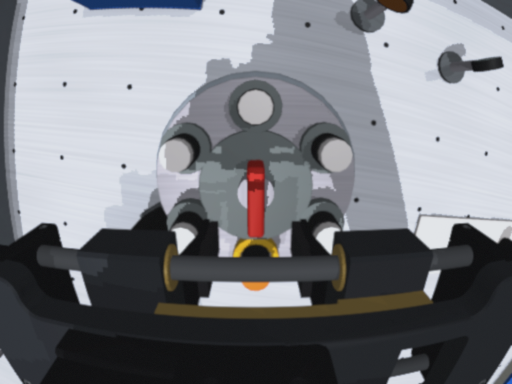

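View pics/s15.png

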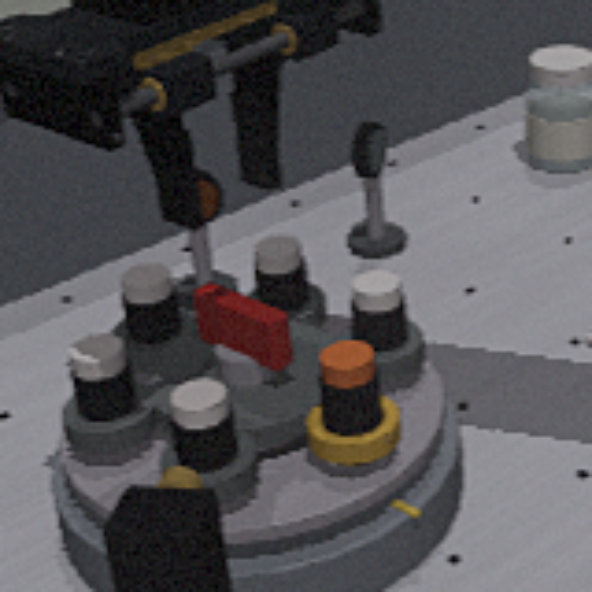

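q7 would exceed its limit during the click, so I'll flip the tool by 180° first (same grasp).

>>> carry_out:
  plan:
    - {"fingers":0,"dx":0,"dy":0,"dz":0,"rx":0,"ry":0,"rz":-1}
    - {"fingers":0,"dx":0,"dy":0,"dz":0,"rx":0,"ry":0,"rz":-1}
    - {"fingers":0,"dx":0,"dy":0,"dz":0,"rx":0,"ry":0,"rz":-1}
    - {"fingers":0,"dx":0,"dy":0,"dz":0,"rx":0,"ry":0,"rz":-1}
    - {"fingers":0,"dx":0,"dy":0,"dz":0,"rx":0,"ry":0,"rz":-1}
    - {"fingers":0,"dx":0,"dy":0,"dz":0,"rx":0,"ry":0,"rz":-1}
    - {"fingers":0,"dx":0,"dy":0,"dz":0,"rx":0,"ry":0,"rz":-1}
    - {"fingers":0,"dx":0,"dy":0,"dz":0,"rx":0,"ry":0,"rz":-1}
    - {"fingers":0,"dx":0,"dy":0,"dz":0,"rx":0,"ry":0,"rz":-1}

```text
time_s: 27.58
tool_pos: [0.6207, 0.1344, 0.1529]
tool_rot: [180.0, 0.0, 99.0]
force: [-0.3, -0.2, 1.0]
grip_width: 0.0434
```

>>> carry_out:
  plan:
    - {"fingers":0,"dx":0,"dy":0,"dz":0,"rx":0,"ry":0,"rz":-1}
    - {"fingers":0,"dx":0,"dy":0,"dz":0,"rx":0,"ry":0,"rz":-1}
    - {"fingers":0,"dx":0,"dy":0,"dz":0,"rx":0,"ry":0,"rz":-1}
    - {"fingers":0,"dx":0,"dy":0,"dz":0,"rx":0,"ry":0,"rz":-1}
    - {"fingers":0,"dx":0,"dy":0,"dz":0,"rx":0,"ry":0,"rz":-1}
    - {"fingers":0,"dx":0,"dy":0,"dz":0,"rx":0,"ry":0,"rz":-1}
    - {"fingers":0,"dx":0,"dy":0,"dz":0,"rx":0,"ry":0,"rz":-1}
    - {"fingers":0,"dx":0,"dy":0,"dz":0,"rx":0,"ry":0,"rz":-1}
    - {"fingers":0,"dx":0,"dy":0,"dz":0,"rx":0,"ry":0,"rz":-1}
    - {"fingers":0,"dx":0,"dy":0,"dz":0,"rx":0,"ry":0,"rz":0}
    - {"fingers":0,"dx":0,"dy":0,"dz":0,"rx":0,"ry":0,"rz":0}

```text
time_s: 28.95
tool_pos: [0.6207, 0.1344, 0.1525]
tool_rot: [-180.0, 0.0, -171.5]
force: [-0.3, 0.1, 0.1]
grip_width: 0.0436
```

```bash
python3 - <<'E'
from h import *
o=sensors.get_obs(); c=imaging.read_camera("wrist")
print(o["time_s"],o["tool_pos"],o["tool_rot"],o["force"],o["grip_width"],o["qpos"])
for b in blobs(c["color"],(0,130,60),(3,255,255),80)+blobs(c["color"],(172,130,60),(180,255,255),80):
    (cx,cy),wh,a=cv2.minAreaRect(np.argwhere(b[3])[:,::-1].astype(np.float32)); print("red",b[:3],wplane(c,(cx,cy),.128,o),wh,a)
    box=cv2.boxPoints(((cx,cy),wh,a)); print(np.array([wplane(c,p,.128,o)[:2] for p in box]).round(4).tolist())
cv2.imwrite("pics/w16.png",c["color"][:,:,::-1])
E
```

```text
28.95 [0.62066788 0.13442439 0.15251398] [-1.79973150e+02  1.61108547e-02 -1.71487859e+02] [-0.25949916  0.111736    0.10006172] 0.04360258689150792 [ 36.53343355  38.50038959 -75.47927915  86.69711282  37.35856655
  83.64253011  58.52743023]
red (1232, array([253.61, 196.78]), [245, 159, 18, 77]) [0.61457511 0.13369997 0.128     ] (75.99998474121094, 16.999996185302734) 90.0
[[0.586, 0.123], [0.5841, 0.1356], [0.6457, 0.1453], [0.6478, 0.1316]]
```

View pics/w16.png

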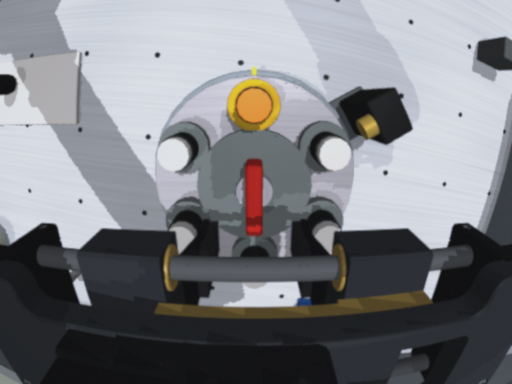

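Averaging the two opposite views puts the handle axis at about (0.6197, 0.1345). Descending onto it.

>>> carry_out:
  plan:
    - {"fingers":0,"dx":0.03,"dy":0,"dz":0.6,"rx":0,"ry":0,"rz":0}
    - {"fingers":0,"dx":0,"dy":0,"dz":0.7,"rx":0,"ry":0,"rz":0}
    - {"fingers":0,"dx":0,"dy":0,"dz":0.5,"rx":0,"ry":0,"rz":0}
    - {"fingers":0,"dx":0,"dy":0,"dz":0,"rx":0,"ry":0,"rz":0}

```text
time_s: 29.5
tool_pos: [0.6186, 0.1338, 0.0962]
tool_rot: [-180.0, -0.2, -171.3]
force: [0.7, -0.1, 0.5]
grip_width: 0.0434
```

```bash
python3 - <<'E'
from h import *
o=sensors.get_obs(); s=imaging.read_camera("side"); 
print(o["time_s"],o["tool_pos"],o["tool_rot"],o["force"],o["grip_width"],o["qpos"])
cv2.imwrite("pics/s16.png",cv2.resize(s["color"][120:280,110:270],None,fx=3.7,fy=3.7)[:,:,::-1])
E
```

```text
29.5 [0.61856553 0.13381816 0.09616751] [-179.98412174   -0.18631292 -171.28775665] [ 0.67556109 -0.06691665  0.51975535] 0.043369906155618046 [ 35.96680249  40.9026765  -73.25662706  90.53164911  39.65555538
  78.88322213  57.16050097]
```

View pics/s16.png

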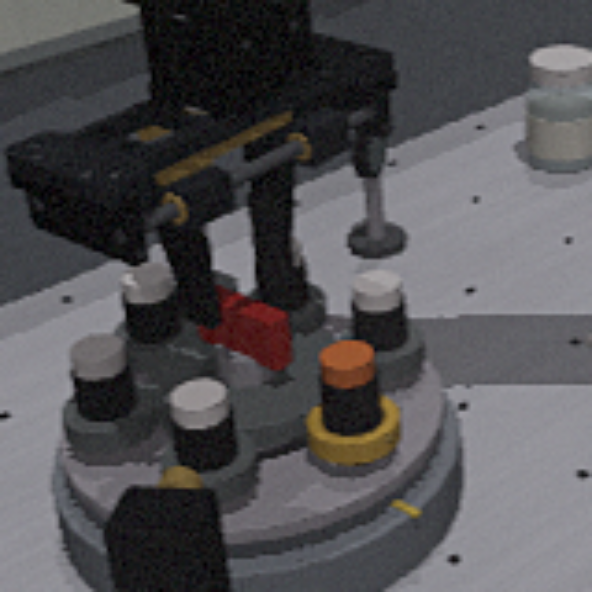

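>>> carry_out:
  plan:
    - {"fingers":0,"dx":-0.03,"dy":0,"dz":0.35,"rx":0,"ry":0,"rz":0}
    - {"fingers":0,"dx":0,"dy":0,"dz":0.2,"rx":0,"ry":0,"rz":0}
    - {"fingers":0,"dx":0,"dy":0,"dz":0,"rx":0,"ry":0,"rz":0}
    - {"fingers":0.6,"dx":0,"dy":0,"dz":0,"rx":0,"ry":0,"rz":0}
    - {"fingers":1,"dx":0,"dy":0,"dz":0,"rx":0,"ry":0,"rz":0}
    - {"fingers":1,"dx":0,"dy":0,"dz":0,"rx":0,"ry":0,"rz":0}
    - {"fingers":1,"dx":0,"dy":0,"dz":0,"rx":0,"ry":0,"rz":0}
    - {"fingers":1,"dx":0,"dy":0,"dz":0,"rx":0,"ry":0,"rz":0}
    - {"fingers":1,"dx":0,"dy":0,"dz":0,"rx":0,"ry":0,"rz":0}
  force: 40

```text
time_s: 30.68
tool_pos: [0.6208, 0.1338, 0.0819]
tool_rot: [-179.9, -0.0, -171.3]
force: [-0.6, -2.3, 2.1]
grip_width: 0.0136
```

```bash
python3 - <<'E'
from h import *
o=sensors.get_obs(); s=imaging.read_camera("side"); c=imaging.read_camera("wrist")
print(o["time_s"],o["tool_pos"],o["tool_rot"],o["force"],o["wrist_torque"],o["grip_width"],o["qpos"])
cv2.imwrite("pics/s17.png",cv2.resize(s["color"][120:280,110:270],None,fx=3.7,fy=3.7)[:,:,::-1])
cv2.imwrite("pics/w17.png",c["color"][:,:,::-1])
E
```

```text
30.675 [0.62078157 0.13383979 0.08193612] [-1.79939051e+02 -1.74268372e-03 -1.71320857e+02] [-0.5674654  -2.31220562  2.08168601] [-0.46146926 -0.09781705  0.02166649] 0.013624600626511121 [ 35.58179334  41.63033762 -72.49929386  91.21666874  40.5047899
  77.58423711  56.70571398]
```

View pics/w17.png

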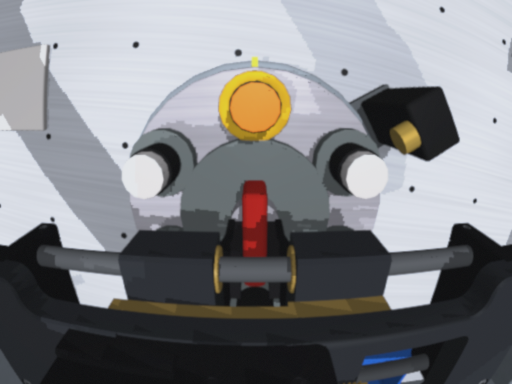

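View pics/s17.png

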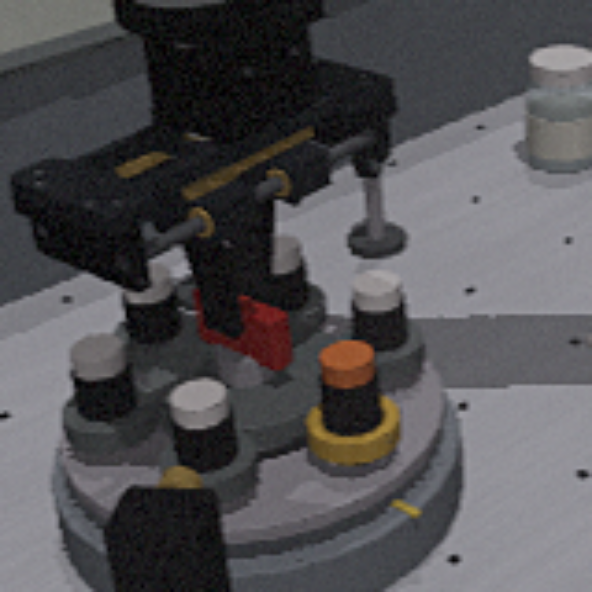

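Handle pinched (13.6 mm). Turning clockwise (+rz), with the first 20° as a check.

>>> carry_out:
  plan:
    - {"fingers":1,"dx":0,"dy":0,"dz":0,"rx":0,"ry":0,"rz":0.2}
    - {"fingers":1,"dx":0,"dy":0,"dz":0,"rx":0,"ry":0,"rz":0.4}
    - {"fingers":1,"dx":0,"dy":0,"dz":0,"rx":0,"ry":0,"rz":0.4}
    - {"fingers":1,"dx":0,"dy":0,"dz":0,"rx":0,"ry":0,"rz":0.4}
    - {"fingers":1,"dx":0,"dy":0,"dz":0,"rx":0,"ry":0,"rz":0.4}
    - {"fingers":1,"dx":0,"dy":0,"dz":0,"rx":0,"ry":0,"rz":0.2}

```text
time_s: 31.52
tool_pos: [0.6208, 0.1336, 0.0819]
tool_rot: [-179.9, 0.0, 168.6]
force: [-1.0, -4.6, 3.5]
grip_width: 0.0133
```

```bash
python3 - <<'E'
from h import *
o=sensors.get_obs(); s=imaging.read_camera("side"); c=imaging.read_camera("wrist")
print(o["time_s"],o["tool_pos"],o["tool_rot"],o["force"],o["wrist_torque"],o["grip_width"],o["qpos"])
cv2.imwrite("pics/s18.png",cv2.resize(s["color"][120:280,110:270],None,fx=3.7,fy=3.7)[:,:,::-1])
cv2.imwrite("pics/w18.png",c["color"][:,:,::-1])
E
```

```text
31.525 [0.62077303 0.13363532 0.08194416] [-1.79904236e+02  3.82550875e-02  1.68603435e+02] [-1.03143523 -4.64369696  3.5460245 ] [-1.03906774 -0.03337159  0.41465891] 0.01329017351651098 [ 34.05562802  38.95424814 -68.83973326  91.2676044   37.2923105
  75.92263573  38.60192331]
```

View pics/w18.png

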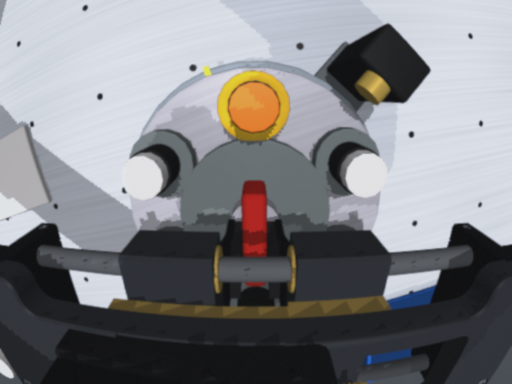

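View pics/s18.png

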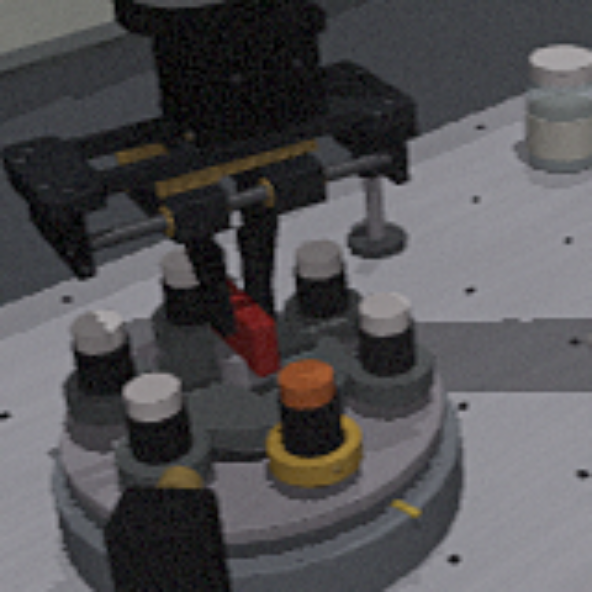

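>>> carry_out:
  plan:
    - {"fingers":1,"dx":0,"dy":-0.03,"dz":0,"rx":0,"ry":0,"rz":0.4}
    - {"fingers":1,"dx":0,"dy":0,"dz":0,"rx":0,"ry":0,"rz":0.4}
    - {"fingers":1,"dx":0,"dy":0,"dz":0,"rx":0,"ry":0,"rz":0.4}
    - {"fingers":1,"dx":0,"dy":0,"dz":0,"rx":0,"ry":0,"rz":0.4}
    - {"fingers":1,"dx":0,"dy":0,"dz":0,"rx":0,"ry":0,"rz":0.4}
    - {"fingers":1,"dx":0,"dy":0,"dz":0,"rx":0,"ry":0,"rz":0}

```text
time_s: 32.38
tool_pos: [0.6207, 0.1335, 0.0819]
tool_rot: [180.0, 0.0, 148.7]
force: [0.4, -3.9, 2.8]
grip_width: 0.0132
```

>>> carry_out:
  plan:
    - {"fingers":1,"dx":0,"dy":0,"dz":0,"rx":0,"ry":0,"rz":0.4}
    - {"fingers":1,"dx":0,"dy":0,"dz":0,"rx":0,"ry":0,"rz":0.4}
    - {"fingers":1,"dx":0,"dy":0,"dz":0,"rx":0,"ry":0,"rz":0.4}
    - {"fingers":1,"dx":0,"dy":0,"dz":0,"rx":0,"ry":0,"rz":0.4}
    - {"fingers":1,"dx":0,"dy":0,"dz":0,"rx":0,"ry":0,"rz":0.2}
    - {"fingers":1,"dx":0,"dy":0,"dz":0,"rx":0,"ry":0,"rz":0}
    - {"fingers":1,"dx":0,"dy":0,"dz":0,"rx":0,"ry":0,"rz":0}

```text
time_s: 33.25
tool_pos: [0.6206, 0.1334, 0.0819]
tool_rot: [-180.0, 0.0, 130.7]
force: [0.0, -4.9, 4.8]
grip_width: 0.0135
```

```bash
python3 - <<'E'
from h import *
o=sensors.get_obs(); s=imaging.read_camera("side"); c=imaging.read_camera("wrist")
print(o["time_s"],o["tool_pos"],o["tool_rot"],o["force"],o["wrist_torque"],o["grip_width"],o["qpos"])
cv2.imwrite("pics/s19.png",cv2.resize(s["color"][120:280,110:270],None,fx=3.7,fy=3.7)[:,:,::-1])
cv2.imwrite("pics/w19.png",c["color"][:,:,::-1])
E
```

```text
33.25 [0.62060457 0.13336128 0.08191591] [-1.79995681e+02  2.50888418e-02  1.30746228e+02] [ 2.42815233e-03 -4.89635490e+00  4.84492652e+00] [-1.10870901 -0.08741862 -0.02721124] 0.01354940850073338 [ 30.58732518  34.44638895 -61.658216    91.41664186  31.3583889
  73.21442719   4.54108169]
```

View pics/w19.png

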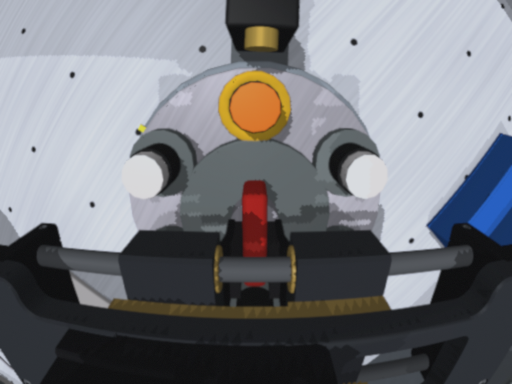

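View pics/s19.png

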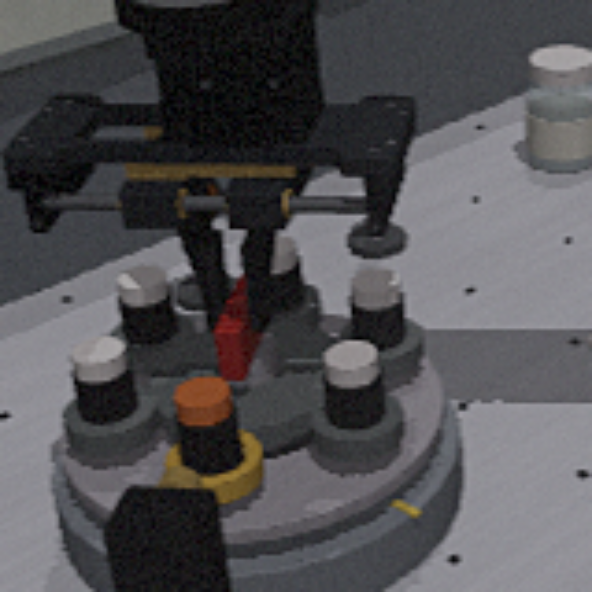

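The pocket now faces the detector and the detent torque is about 0. Releasing and lifting.

>>> carry_out:
  plan:
    - {"fingers":0.5,"dx":0,"dy":0,"dz":0,"rx":0,"ry":0,"rz":0}
    - {"fingers":0.1,"dx":0,"dy":0,"dz":0,"rx":0,"ry":0,"rz":0}
    - {"fingers":0,"dx":0,"dy":0,"dz":0,"rx":0,"ry":0,"rz":0}
    - {"fingers":0,"dx":0,"dy":0,"dz":0,"rx":0,"ry":0,"rz":0}
    - {"fingers":0,"dx":0,"dy":0,"dz":-0.3,"rx":0,"ry":0,"rz":0}
    - {"fingers":0,"dx":0,"dy":0,"dz":-0.7,"rx":0,"ry":0,"rz":0}
    - {"fingers":0,"dx":0,"dy":0,"dz":-0.8,"rx":0,"ry":0,"rz":0}
    - {"fingers":0,"dx":0,"dy":0,"dz":-0.8,"rx":0,"ry":0,"rz":0}
    - {"fingers":0,"dx":0,"dy":0,"dz":-0.4,"rx":0,"ry":0,"rz":0}
    - {"fingers":0,"dx":0,"dy":0,"dz":0,"rx":0,"ry":0,"rz":0}
    - {"fingers":0,"dx":0,"dy":0,"dz":0,"rx":0,"ry":0,"rz":0}

```text
time_s: 34.72
tool_pos: [0.62, 0.1333, 0.1711]
tool_rot: [-179.9, -0.0, 130.7]
force: [0.4, -0.1, 0.1]
grip_width: 0.0439
```

```bash
python3 - <<'E'
from h import *
o=sensors.get_obs(); s=imaging.read_camera("side"); c=imaging.read_camera("wrist")
print(o["time_s"],o["tool_pos"],o["tool_rot"],o["force"],o["wrist_torque"],o["grip_width"])
for b in blobs(c["color"],(0,130,60),(3,255,255),80)+blobs(c["color"],(172,130,60),(180,255,255),80):
    (cx,cy),wh,a=cv2.minAreaRect(np.argwhere(b[3])[:,::-1].astype(np.float32))
    box=cv2.boxPoints(((cx,cy),wh,a)); W=np.array([wplane(c,p,.128,o)[:2] for p in box]);
    e=sorted([W[1]-W[0],W[2]-W[1]],key=np.linalg.norm)[1];print("bar yaw",np.degrees(np.arctan2(e[1],e[0])),W.mean(0))
for b in blobs(c["color"],(3,140,50),(16,255,255),80): print("or",b[:3],[wplane(c,b[1],z,o).round(4) for z in(.116,.119)],)
cv2.imwrite("pics/s20.png",cv2.resize(s["color"][120:280,110:390],None,fx=2.8,fy=2.8)[:,:,::-1])
cv2.imwrite("pics/w20.png",c["color"][:,:,::-1])
E
```

```text
34.725 [0.62000118 0.13332094 0.17109985] [-1.79931002e+02 -1.39351897e-02  1.30707037e+02] [ 0.41120374 -0.07292032  0.12751588] [ 0.09513838 -0.12988912 -0.04494209] 0.04387551653638916
bar yaw -48.832533663266545 [0.61740213 0.13749034]
or (887, array([255.32, 105.25]), [239, 89, 34, 34]) [array([0.571 , 0.1918, 0.116 ]), array([0.571 , 0.1919, 0.119 ])]
```

View pics/w20.png

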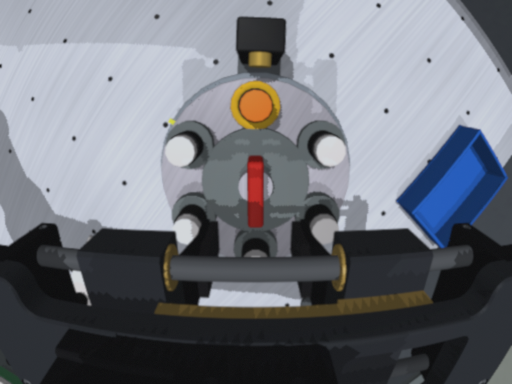

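View pics/s20.png

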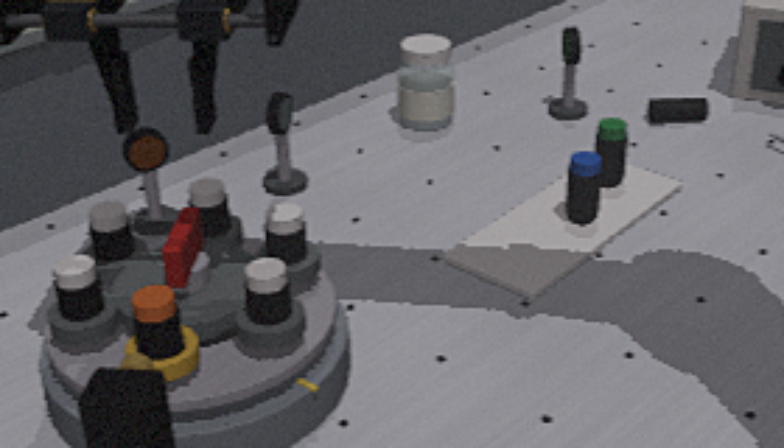

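Bar and pocket angles show about 58° of turn, which is what I commanded. The detent didn't pull in the last 2°. Checking against the detector's direction.

```bash
python3 - <<'E'
from h import *
o=sensors.get_obs(); c=imaging.read_camera("wrist")
A=np.array([.6197,.1345])
ang=lambda p:np.degrees(np.arctan2(p[1]-A[1],p[0]-A[0]))
g=c["color"].max(2)
m=((g<45)).astype(np.uint8); m[75:]=0
n,l,s,cc=cv2.connectedComponentsWithStats(m)
for i in range(1,n):
    if s[i,4]>300: print("dark",s[i],cc[i])
for uv in [(237.5,17.5),(285.5,17.5)]: print("det top far corners",wplane(c,uv,.1,o)[:2],ang(wplane(c,uv,.1,o)))
for b in blobs(c["color"],(19,120,80),(32,255,255),60):
    if b[1][1]<200: print("yel",b[:3],ang(wplane(c,b[1],.082,o)),ang(wplane(c,b[1],.1,o)))
for b in blobs(c["color"],(3,140,50),(16,255,255),80): print("or",ang(wplane(c,b[1],.119,o)))
E
```

```text
dark [237  19  48  47 686] [269.34110787  43.25218659]
det top far corners [0.50675772 0.242417  ] 136.30344452009538
det top far corners [0.53850067 0.27020164] 120.89489372368621
yel (324, array([259.52,  58.8 ]), [249, 51, 22, 16]) 128.63726444645394 128.7235147197351
yel (974, array([254.61, 104.73]), [231, 81, 49, 48]) 130.90859583190564 130.8918786425398
or 130.4603912419334
```

The detector bears 128.6° and the pocket 130.7°, so the carousel is about 2° short. I'll pinch again and add 2°.

>>> carry_out:
  plan:
    - {"fingers":0,"dx":0,"dy":0,"dz":0.8,"rx":0,"ry":0,"rz":0}
    - {"fingers":0,"dx":0,"dy":0,"dz":0.8,"rx":0,"ry":0,"rz":0}
    - {"fingers":0,"dx":0,"dy":0,"dz":0.7,"rx":0,"ry":0,"rz":0}
    - {"fingers":0,"dx":0,"dy":0,"dz":0.4,"rx":0,"ry":0,"rz":0}
    - {"fingers":0,"dx":0,"dy":0,"dz":0.3,"rx":0,"ry":0,"rz":0}
    - {"fingers":0.4,"dx":0,"dy":0,"dz":0,"rx":0,"ry":0,"rz":0}
    - {"fingers":1,"dx":0,"dy":0,"dz":0,"rx":0,"ry":0,"rz":0}
    - {"fingers":1,"dx":0,"dy":0,"dz":0,"rx":0,"ry":0,"rz":0}
    - {"fingers":1,"dx":0,"dy":0,"dz":0,"rx":0,"ry":0,"rz":0}
    - {"fingers":1,"dx":0,"dy":0,"dz":0,"rx":0,"ry":0,"rz":0}
    - {"fingers":1,"dx":0,"dy":0,"dz":0,"rx":0,"ry":0,"rz":0}

```text
time_s: 36.25
tool_pos: [0.6204, 0.1335, 0.0823]
tool_rot: [-180.0, 0.0, 130.7]
force: [-1.9, -0.9, 4.1]
grip_width: 0.013
```

>>> carry_out:
  plan:
    - {"fingers":1,"dx":0,"dy":0,"dz":0,"rx":0,"ry":0,"rz":0.07}
    - {"fingers":1,"dx":0,"dy":0,"dz":0,"rx":0,"ry":0,"rz":0.07}
    - {"fingers":1,"dx":0,"dy":0,"dz":0,"rx":0,"ry":0,"rz":0.07}
    - {"fingers":1,"dx":0,"dy":0,"dz":0,"rx":0,"ry":0,"rz":0}
    - {"fingers":1,"dx":0,"dy":0,"dz":0,"rx":0,"ry":0,"rz":0}

```text
time_s: 36.88
tool_pos: [0.6204, 0.1335, 0.0823]
tool_rot: [-180.0, 0.0, 128.6]
force: [-3.2, -2.0, 4.8]
grip_width: 0.0133
```

>>> carry_out:
  plan:
    - {"fingers":0.5,"dx":0,"dy":0,"dz":0,"rx":0,"ry":0,"rz":0}
    - {"fingers":0.1,"dx":0,"dy":0,"dz":0,"rx":0,"ry":0,"rz":0}
    - {"fingers":0,"dx":0,"dy":0,"dz":0,"rx":0,"ry":0,"rz":0}
    - {"fingers":0,"dx":0,"dy":0,"dz":0,"rx":0,"ry":0,"rz":0}
    - {"fingers":0,"dx":0,"dy":0,"dz":-0.3,"rx":0,"ry":0,"rz":0}
    - {"fingers":0,"dx":0,"dy":0,"dz":-0.7,"rx":0,"ry":0,"rz":0}
    - {"fingers":0,"dx":0,"dy":0,"dz":-0.8,"rx":0,"ry":0,"rz":0}
    - {"fingers":0,"dx":0,"dy":0,"dz":-0.8,"rx":0,"ry":0,"rz":0}
    - {"fingers":0,"dx":0,"dy":0,"dz":-0.4,"rx":0,"ry":0,"rz":0}
    - {"fingers":0,"dx":0,"dy":0,"dz":0,"rx":0,"ry":0,"rz":0}
    - {"fingers":0,"dx":0,"dy":0,"dz":0,"rx":0,"ry":0,"rz":0}

```text
time_s: 38.25
tool_pos: [0.62, 0.1333, 0.1711]
tool_rot: [-179.9, -0.0, 128.6]
force: [0.2, -0.3, -0.3]
grip_width: 0.0436
```

```bash
python3 - <<'E'
from h import *
o=sensors.get_obs(); s=imaging.read_camera("side"); c=imaging.read_camera("wrist")
print(o["time_s"],o["tool_pos"],o["tool_rot"],o["force"],o["grip_width"])
A=np.array([.6197,.1345])
ang=lambda p:np.degrees(np.arctan2(p[1]-A[1],p[0]-A[0]))
for b in blobs(c["color"],(19,120,80),(32,255,255),60):
    if b[1][1]<200: print("yel",b[:3],ang(wplane(c,b[1],.082,o)),ang(wplane(c,b[1],.1,o)))
for b in blobs(c["color"],(3,140,50),(16,255,255),80): print("or",b[:3],ang(wplane(c,b[1],.119,o)),wplane(c,b[1],.119,o))
cv2.imwrite("pics/s21.png",cv2.resize(s["color"][170:270,120:220],None,fx=6,fy=6)[:,:,::-1])
cv2.imwrite("pics/w21.png",c["color"][:,:,::-1])
E
```

```text
38.25 [0.62000932 0.13334019 0.17107972] [-1.79932847e+02 -1.69721843e-02  1.28606137e+02] [ 0.16061082 -0.33199863 -0.31096118] 0.043581216451508274
yel (318, array([254.42,  58.58]), [244, 51, 22, 16]) 128.73504093619385 128.7255790324602
yel (962, array([254.37, 104.65]), [230, 81, 50, 48]) 128.86006454594357 128.83718327106993
or (880, array([254.87, 105.2 ]), [238, 89, 34, 34]) 128.50427978599032 [0.57280475 0.19344638 0.119     ]
```

View pics/w21.png

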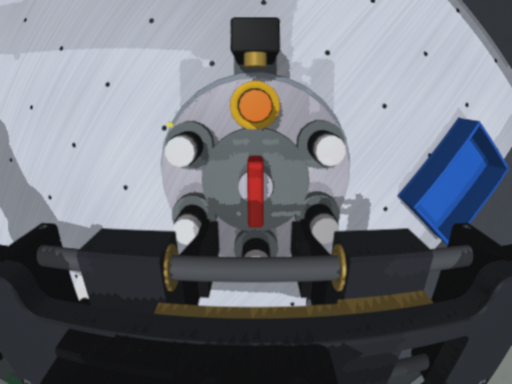

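View pics/s21.png

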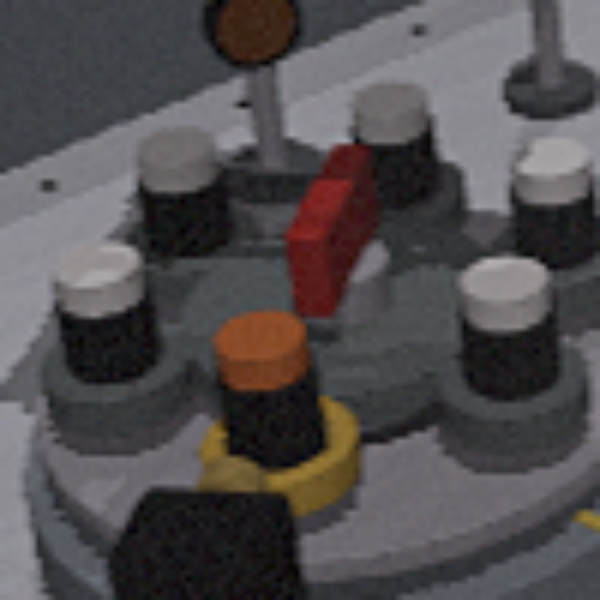

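The pocket bears 128.8° and the detector 128.7°. The cell is upright and centred in its ring, and the gripper is clear, so I'm handing in.

```bash
python3 -c "
from cell import ticket
print(ticket.sign_off())"
```

```text
the job is handed in; nothing more can be done
None
```

I loaded the orange cell into the yellow pocket, pressed it onto the deck, turned the carousel one click clockwise and handed the job in at about 38 s. No verdict came back.

- **Grasp:** The visible fingertips end about 29 mm short of the reported TCP. The first grip therefore caught only the cap, so I set the cell back on the tray and gripped it lower, on its body.
- **Insertion:** The sideways push in the bore eased once I had shifted about 4 mm in +x from where the camera put the pocket. The pocket's drag read mostly 3–7 N.
- **Seating:** I pressed to 12.4 N in hand. A second press on the cap rose from 7.7 to 12.9 N over about 0.2 mm, which I take as bearing on the deck. That puts the deck about 57 mm above the table. It is roughly 5–9 N beyond the drag, depending on the true drag.
- **Turn:** My first turn stopped at 58° and the detent did not pull in the rest. I pinched the handle again and added 2°, in the same direction only.
- **Last checks:** The pocket bears 128.8° from the carousel axis and the detector 128.7°. The cap is centred in its ring, 75 mm from the axis, and looks upright. The gripper is clear and reads no force. The blue and green cells were still standing in the last picture that showed them, just before the 2° correction.
- **Not checked:** I did not press the cell again after the turn. That it is still fully down rests on the pictures.

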